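# Cure, check and stack the layers of a plywood plaque

## Task

The lacquered plywood layers of a plaque lie on the drying board: with the curing turntable left parked, lay every one flat and lacquered side up on a rubber pad of its own, then take the crank knob and turn the table one full turn, either way, so that all layers pass the lamp and the knob is back at the red parking pointer. Then, one after another from the largest to the smallest, hold each layer level for two seconds in front of the magnifier, its middle above the yellow cross and at the height of the lens centre, to check its sawn edge, and stack it on the cork glue-up board, largest at the bottom, lacquered side up, centred in the white outline and lined up with it. Leave the knob parked and do not disturb the other things on the bench.

Things in the scene. Friction and masses are not known exactly. Their poses are not given: they have to be found in the camera images.
- layer_a_mid (a point): centre (half-way up) of layer a, the largest one: a flat oblong plywood plate with straight parallel sides and half-round ends, 136 mm long (its x axis), 62 mm wide (y), 12 mm thick (z up, lacquered face dark brown with a brass leaf), about 69 g. May be absent
- layer_b_mid (a point): centre (half-way up) of layer b, the second largest one: a flat oblong plywood plate with straight parallel sides and half-round ends, 120 mm long (its x axis), 54 mm wide (y), 12 mm thick (z up, lacquered face blue with a white leaf), about 53 g. May be absent
- layer_c_mid (a point): centre (half-way up) of layer c, the second smallest one: a flat oblong plywood plate with straight parallel sides and half-round ends, 104 mm long (its x axis), 46 mm wide (y), 12 mm thick (z up, lacquered face green with a white leaf), about 39 g. May be absent
- layer_d_mid (a point): centre (half-way up) of layer d, the smallest one: a flat oblong plywood plate with straight parallel sides and half-round ends, 88 mm long (its x axis), 38 mm wide (y), 12 mm thick (z up, lacquered face red with a white leaf), about 27 g. May be absent
- drying_board: thin board with a paper sheet, 340 x 235 x 6 mm, fixed, on which the layers lie at the start; origin under its centre
- wheel (a joint): angle of the turntable's wheel in rad: 0 when parked at the start (crank knob over the red pointer on the foot), grows counter-clockwise seen from above, +-6.28 after a full turn; turns freely without stops either way and stays where it is left (about 1 N at the knob)
- hub (a point): centre of the wheel's top face, on the turning axis. The wheel is an aluminium disc 300 mm across, its top 45 mm above the bench; the violet lamp beside it stands 195 to 245 mm from the axis, up to 145 mm above the bench, on the side opposite the parked knob, and does not turn
- knob (a point): middle of the black crank knob's grip, 30 mm above the wheel's top and 115 mm from the axis: an upright round grip 20 mm across, from 4 to 50 mm above the wheel's top, that spins freely on its own pin
- pad0 (a point): centre of one of three dark rubber pads (oblong, 140 x 66 mm, flush with the wheel's top), 80 mm from the axis, its long side square to the line from the hub; opposite the knob. Turns with the wheel
- pad1 (a point): centre of one of three dark rubber pads (oblong, 140 x 66 mm, flush with the wheel's top), 80 mm from the axis, its long side square to the line from the hub; 60 degrees from the knob, on one side. Turns with the wheel
- pad2 (a point): centre of one of three dark rubber pads (oblong, 140 x 66 mm, flush with the wheel's top), 80 mm from the axis, its long side square to the line from the hub; 60 degrees from the knob, on the other side. Turns with the wheel
- view (a point): viewing point of the bench magnifier: straight above the yellow cross on its white foot, at the height of the lens centre, 170 mm above the bench. A layer's centre belongs here
- lens (a point): centre of the front of the upright round lens (fixed, 146 mm across its white rim), 105 mm from the viewing point at the same height; the post is behind it. The foot is 12 mm thick
- stack (a point): centre of the top of the cork glue-up board (170 x 110 mm, fixed, top 12 mm above the bench); a white oblong outline drawn round it has its long axis along x, and the layers are stacked on it
- glue: white glue bottle with an orange cap, 60 mm across, 160 mm tall, loose, to be left alone; origin under its centre
- wax_tin: round brass wax tin with a steel lid, 60 mm across, 32 mm tall, loose, to be left alone; origin under its centre
Not all that is in view belongs to the job. What is shaped like the part that bears layer_c_mid but pink or purple is not meant. What is shaped like the part that bears layer_b_mid but orange is not meant.

How it is judged:
By the outcome, as a careful person would: the job done as asked, in the order asked, and still so for the second after the job is handed in, with the robot touching nothing.
Of layer_a, layer_b, layer_c, layer_d only 2 to 3 are there at a start; the rules pass over those that are not, and their reading is None.
At some moment in a run one of layer_a, layer_b, layer_c, layer_d may be knocked a few centimetres aside while the robot is not near it.
It also fails if it takes over 210 s, if anything falls off the work surface, if the arm or the gripper's body presses on something with over 40 N, if the wrist force passes 120 N, or if a joint passes its speed limit or range.

## Robot

A 7-joint arm with a two-finger parallel gripper is mounted at the origin on the work surface. World frame = base frame: x ahead of the robot, y to its left, z up, the work surface at z = 0. Lengths are in m, angles in rad, forces in N, time in s.
With the tool pointing down it reaches from about 0.425 to 1.025 m from the base axis. Payload 3.6 kg.
Tool frame: the origin (TCP) lies midway between the tips of the shut fingers; the grasp point (between the pads) lies 19 mm behind it; x points along the fingers, z is the direction in which the jaws open and shut, and the axes are right-handed (so a half turn about x gives the same grasp; the last joint's range is limited). The gripper opens to 85 mm and grips with 20 to 120 N. Pads are 22 mm wide; open, the fingers measure 114 mm over their backs; the gripper's body (76 mm by 85 mm) begins 54 mm behind the grasp point. The pads swing forward as they close: fully open they stand 13 mm farther back than shut.
Start: joints at [-1.254, 0.591, 0.048, 1.609, -0.033, 0.943, -0.034], TCP at [0.29, 0.665, 0.231] pointing down, gripper open.
Joint ranges: [-2.69, 2.69], [-0.47, 2.24], [-1.27, 1.36], [0.19, 2.51], [-1.53, 4.68], [0.08, 2.07], [-3.09, 3.09]. Speed limits (rad/s): [2.57, 2.57, 3.14, 3.14, 3.14, 3.14, 3.14].

## Interface

Orientations are given as a unit quaternion [w, x, y, z].
In Python, from plant import observe, get_image, sign_off gives the robot as it stands. The module is installed in compiled form; this text tells all that it offers.
- The arm moves only by the tool arm_command, never from a script. Its arguments are lists of equal length, an entry for each row: "slide": the shift along the tool's x, y, z in cm, a list of three; "turn": the turn, a rotation vector about the tool's x, y, z in degrees, a list of three; "jaw": the finger opening in cm, from 0 to 8.54. A call has exactly 5 rows; each row is the pose to reach, as a shift and turn from the pose measured when the call began, along the tool's axes at that moment; what a row does not reach only later rows make up. A row lasts 1/10 s, in which the tool goes at most 50 mm and 8.59 degrees, less where a joint would pass 70% of its speed; a pose out of reach is approached as far as the arm can. A call with a gripper value outside its range is refused whole. The fingers move at their own pace and stop on an object; "force" is the grip in N (left out, the last holds). Time passes only in rows, so rows that repeat a pose let the fingers close, or fill a call up. It gives the time, the measured TCP pose, the force and the opening at its end, in the units of the state.
- observe(): the state, without advancing time (a new reading comes with each control period).
- get_image(name): name is "scene" or "top" or "wrist"; returns a dict with "frame" (480x640x3 uint8, red, green, blue), "K" (3x3 intrinsics, pixels), "eye" and "attitude" of the camera in the world. Camera axes: x right, y up, looking along -z (the intrinsics and any distortion apply to the point x, -y, -z); pixel columns grow to the right and rows downward; lengths in m; the calibration is good to about 2 mm. A picture is of the moment at which its call begins. There is no depth.
- sign_off(): hands the job in, once; it reports no verdict.
The state is a dict: "t": time; "q": joint angles; "dq": joint speeds; "effort": joint torques, N m; "eef_pos": TCP position; "tool_rot": TCP orientation; "force": force on the tool from outside, world axes, zero at the start; "ft_torque": the same for the moment, N m; "width": finger opening in m.
Only numpy, scipy, OpenCV 4.12 (cv2) and the standard library are available. Lean on these libraries where they do the work, as an engineer would, in place of code of your own. Each camera call takes 0.05 s, during which the arm holds its last target. There are 200 camera calls.

## Working session

There is one attempt and no reset: what is moved stays moved. The work goes in short steps, Python scripts to look and compute and a tool call to move; the robot and the scene stay as the last step left them, time stands still between calls to the robot, and variables do not carry over. Pictures are saved under pics/ and viewed, about 12 in all and at most 16, crops included, and the job is handed in when it is done.

Besides the shell and the picture viewer there is one more tool, called after "Call:" by a JSON object that holds its "op" and its "data". arm_command: Moves the arm, as the interface text tells. Its arguments: {"type":"object","properties":{"slide":{"type":"array"},"turn":{"type":"array"},"jaw":{"type":"array"},"force":{"type":"number"}},"required":["slide","turn","jaw"]}

```bash
ls; mkdir -p pics; python3 - <<'E'
from plant import *
import cv2,numpy as np
s=observe();print(s)
for n in("scene","top","wrist"):
    d=get_image(n);cv2.imwrite(f"pics/{n}0.png",d["frame"][:,:,::-1]);print(n,d["K"],d["eye"],d["attitude"],[k for k in d])
    np.savez(f"{n}0.npz",**{k:np.array(v) for k,v in d.items()})
E
```

```text
pics
{'t': 0.0, 'q': array([-1.25353532,  0.59209981,  0.04830558,  1.60985715, -0.03332365,
        0.9427102 , -0.0336745 ]), 'dq': array([-2.04105256e-03, -8.63891934e-04,  1.25047322e-03,  1.69547734e-04,
        2.63741415e-05, -1.01809249e-03,  1.23690066e-03]), 'effort': array([-6.92709345e-04, -5.48694313e+01,  1.54592101e+00, -1.98131794e+01,
        9.39112535e-03,  8.35506537e-03,  7.06474751e-06]), 'eef_pos': array([0.28915205, 0.66391843, 0.23014198]), 'tool_rot': array([ 0.59079569, -0.38801921,  0.5920932 ,  0.38707517]), 'force': array([-0.69024508, -0.01651603, -0.26644201]), 'ft_torque': array([-0.02599584,  0.01389734, -0.020693  ]), 'width': 0.08577604562216498}
scene [[573.01405262   0.         322.81087867]
 [  0.         573.01405262 233.75633279]
 [  0.           0.           1.        ]] [ 1.17801024 -0.19574033  1.44566015] [0.81551794 0.21627132 0.13535157 0.51945853] ['frame', 'K', 'eye', 'attitude']
top [[453.59123945   0.         318.54605902]
 [  0.         453.59123945 236.74998938]
 [  0.           0.           1.        ]] [0.39058115 0.14020338 1.29226276] [ 0.71033696  0.0293565  -0.03858618 -0.70218993] ['frame', 'K', 'eye', 'attitude']
wrist [[416.85165591   0.         315.31513276]
 [  0.         416.85165591 230.62001571]
 [  0.           0.           1.        ]] [0.21998996 0.69320786 0.37373832] [ 0.8272691  -0.12527816 -0.08122193  0.54160337] ['frame', 'K', 'eye', 'attitude']
```

View pics/top0.png

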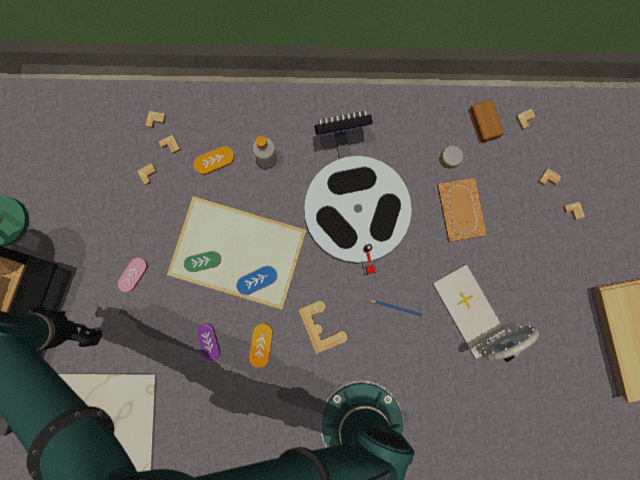

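View pics/scene0.png

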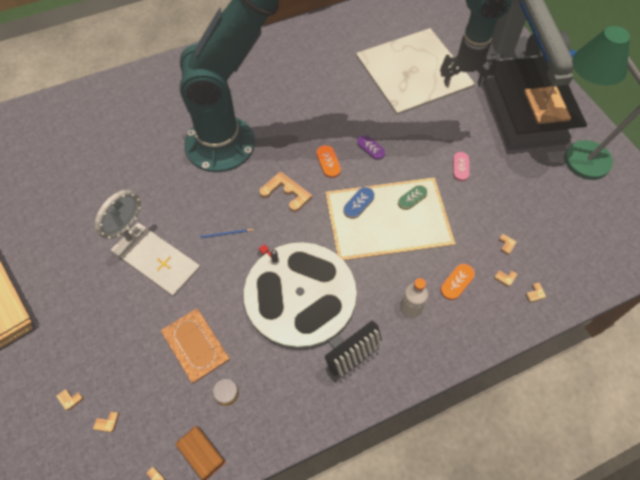

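Top view shows: layers b (blue, px 257,280) and c (green, px 202,261) on the drying board, leaf up; wheel at (358,209), knob (368,250), stack (462,209), cross (465,300), lamp at (343,125). No brown or red layer is present; the orange, pink and purple ones are decoys.

```bash
cat > h.py <<'E'
import numpy as np,cv2
from scipy.spatial.transform import Rotation as R
def rot(q): return R.from_quat(np.roll(q,-1))
def ray(d,p):
    K=d["K"];v=np.linalg.inv(K)@np.array([p[0],p[1],1.]);v=rot(d["attitude"]).apply([v[0],-v[1],-v[2]])
    return np.array(d["eye"]),v/np.linalg.norm(v)
def cast(d,p,z):
    o,v=ray(d,p);return o+v*(z-o[2])/v[2]
def tri(d1,p1,d2,p2):
    o1,a=ray(d1,p1);o2,b=ray(d2,p2)
    s=np.linalg.lstsq(np.c_[a,-b],o2-o1,rcond=None)[0]
    x,y=o1+s[0]*a,o2+s[1]*b;return (x+y)/2,np.linalg.norm(x-y)
def proj(d,P):
    c=rot(d["attitude"]).inv().apply(np.asarray(P)-d["eye"]);return (d["K"]@np.array([c[0],-c[1],-c[2]]))[:2]/-c[2]
HSV=dict(b=((100,100,40),(120,255,255)),c=((55,60,30),(85,255,255)),y=((22,110,120),(34,255,255)),r=((0,200,80),(4,255,255)),cork=((5,100,90),(18,220,255)))
def blob(d,col,box=None,fill=True):
    m=cv2.inRange(cv2.cvtColor(d["frame"],cv2.COLOR_RGB2HSV),*HSV[col])
    if box is not None:
        k=np.zeros_like(m);x0,y0,x1,y1=[max(0,int(v)) for v in box];k[y0:y1,x0:x1]=255;m&=k
    m=cv2.morphologyEx(m,cv2.MORPH_CLOSE,np.ones((5,5)))
    cs=cv2.findContours(m,cv2.RETR_EXTERNAL,cv2.CHAIN_APPROX_NONE)[0]
    if not cs:return None
    return max(cs,key=cv2.contourArea)
def cen(c):
    M=cv2.moments(c);return np.array([M["m10"],M["m01"]])/M["m00"]
def rect(d,c,z):
    P=np.array([cast(d,p,z)[:2] for p in c[:,0]+0.0]).astype(np.float32)
    (x,y),(w,h),a=cv2.minAreaRect(P*1000)
    M=cv2.moments(P.reshape(-1,1,2)*1000);cx,cy=M["m10"]/M["m00"],M["m01"]/M["m00"]
    if w<h:w,h,a=h,w,a+90
    return np.round([cx,cy,x,y,w,h,(a+90)%180-90],1)
def move(p,yaw=None):
    """slide cm & turn deg to have TCP at p, tool x down, jaw axis (tool z) at world angle yaw(deg, mod 180)"""
    from plant import observe
    s=observe();r=rot(s["tool_rot"]);print("t",round(s["t"],2),"pos",s["eef_pos"].round(4),"w",round(s["width"],4),"F",s["force"].round(1),"q5,q7",s["q"][[4,6]].round(2))
    z=r.apply([0,0,1]);cur=np.degrees(np.arctan2(z[1],z[0]))
    if yaw is None:yaw=cur
    k=(yaw-cur+90)%180-90;y=np.radians(cur+k)
    Z=np.array([np.cos(y),np.sin(y),0]);X=np.array([0,0,-1.]);T=R.from_matrix(np.c_[X,np.cross(Z,X),Z])
    print("yaw",round(cur,1),"slide",(r.inv().apply(np.asarray(p)-s["eef_pos"])*100).round(2),"turn",np.degrees((r.inv()*T).as_rotvec()).round(2),
      "after-turn axes y:",np.cross(Z,X).round(4),"z:",Z.round(4))
E
python3 - <<'E'
from h import *
T=dict(np.load("top0.npz"));S=dict(np.load("scene0.npz"))
for n,bt,bs in(("b",(230,260,285,300),(335,180,385,225)),("c",(180,245,225,275),(390,175,435,215)),("y",(450,285,480,312),(150,250,180,278)),("cork",(430,170,495,250),(155,305,235,385)),("r",(358,258,382,280),(255,240,275,256))):
    ct,cs=blob(T,n,bt),blob(S,n,bs)
    if ct is None or cs is None: print(n,ct is None,cs is None);continue
    p,e=tri(T,cen(ct),S,cen(cs));print(n,"tri",p.round(4),round(e,4),"top",rect(T,ct,p[2]),"scene",rect(S,cs,p[2]))
# wheel: bright ellipse
for d,box in((T,(295,145,420,270)),(S,(235,235,365,355))):
    h=cv2.cvtColor(d["frame"],cv2.COLOR_RGB2HSV);m=cv2.inRange(h,(0,0,165),(180,45,255));k=np.zeros_like(m);k[box[1]:box[3],box[0]:box[2]]=255;m&=k
    c=max(cv2.findContours(m,0,cv2.CHAIN_APPROX_NONE)[0],key=cv2.contourArea);d["w"]=cv2.convexHull(c)
    print("wheel",rect(d,d["w"],.045))
    m=cv2.inRange(h,(0,0,0),(180,255,70));k[:]=0;cv2.fillPoly(k,[d["w"]],255);m&=k
    d["pads"]=[cen(c) for c in cv2.findContours(m,0,cv2.CHAIN_APPROX_NONE)[0] if cv2.contourArea(c)>300]
    print([np.r_[rect(d,c,.045),cv2.contourArea(c)] for c in cv2.findContours(m,0,cv2.CHAIN_APPROX_NONE)[0] if cv2.contourArea(c)>15])
print("hub tri",tri(T,cen(T["w"]),S,cen(S["w"])))
for p in T["pads"]:
    q=min(S["pads"],key=lambda q:tri(T,p,S,q)[1]);print("pad",tri(T,p,S,q))
print("knob top",tri(T,(369,247),S,(273,251)))
E
```

```text
b tri [0.3905 0.2971 0.0145] 0.001 top [390.8 297.5 390.3 297.9 114.4  50.2 -62.8] scene [389.9 297.2 390.3 296.7 103.9  41.5 -63.8]
c tri [ 0.4377  0.4429 -0.0104] 0.0299 top [442.5 457.5 442.5 458.1 102.4  43.7 -76.7] scene [434.8 427.7 434.7 429.8  30.4  27.9   7.9]
y tri [ 0.3399 -0.29    0.0099] 0.0013 top [ 340.2 -289.4  341.3 -289.    35.6   34.7  -16.4] scene [ 339.5 -290.6  339.5 -290.6    7.1    5.5  -17.3]
cork tri [ 0.5997 -0.2885  0.0017] 0.0008 top [ 600.2 -288.9  600.1 -288.9  171.8  110.7   10.3] scene [ 597.3 -287.8  597.  -287.8  172.6  111.    10.4]
r False True
wheel [593.2  17.  592.9  16.6 295.4 293.    0.8]
[array([479.1,  -7. , 481.4, -10.9,  19.5,  16.6, -89.3,  16.5]), array([538.8,  75.7, 539.2,  76. , 133.9,  63. ,  43. , 943.5]), array([568.5, -59.5, 568.7, -59.6, 135.4,  63.1, -18.3, 932.5]), array([670.8,  33.9, 670.9,  33.8, 135. ,  62.3, -77.8, 903. ])]
wheel [593.4  15.9 594.9  16.  300.4 297.2 -78.1]
[]
hub tri (array([0.59380555, 0.0153659 , 0.02972469]), np.float64(0.0007379302404375355))Traceback (most recent call last):
  File "<stdin>", line 17, in <module>
ValueError: min() iterable argument is empty
```

```bash
python3 - <<'E'
from h import *
T=dict(np.load("top0.npz"));S=dict(np.load("scene0.npz"))
HSV["c"]=((45,60,30),(90,255,255))
ct,cs=blob(T,"c",(180,245,225,275)),blob(S,"c",(385,175,440,215))
print(tri(T,cen(ct),S,cen(cs)),rect(T,ct,.018),rect(S,cs,.018),"b",rect(T,blob(T,"b",(230,260,285,300)),.018))
print("cork",rect(T,blob(T,"cork",(430,170,495,250)),.012))
move([.39,.297,.15],27)
E
```

```text
(array([ 0.43752094,  0.44312104, -0.011727  ]), np.float64(0.029722526061934658)) [441.1 450.4 441.  450.8 100.8  43.3 -76. ] [449.8 415.2 449.2 417.6  29.8  27.3   7.9] b [390.8 297.1 390.3 297.4 114.1  50.1 -62.8]
cork [ 598.5 -285.4  598.5 -285.5  170.4  109.8   10.3]
t 0.15 pos [0.2893 0.6641 0.2304] w 0.0856 F [ 0.3 -0.2 -0.1] q5,q7 [-0.03 -0.03]
yaw 66.5 slide [  8.09 -23.89 -29.62] turn [39.47 -0.1   0.04] after-turn axes y: [-0.454  0.891  0.   ] z: [0.891 0.454 0.   ]
```

Call:
{"op": "arm_command", "data": {"slide": [[1,-4,-4.9],[2,-8,-9.8],[3.5,-12,-14.7],[5,-16,-19.6],[6,-19.8,-24.5]], "turn": [[8,0,0],[16,0,0],[24,0,0],[32,0,0],[39.5,0,0]], "jaw": [8.5,8.5,8.5,8.5,8.5], "force": 30}}

```text
t: 0.65
eef_pos: [0.355, 0.4261, 0.1839]
tool_rot: [0.688, -0.164, 0.688, 0.162]
force: [1.2, -0.4, -0.2]
width: 0.085
```

```bash
python3 - <<'E'
from h import *
move([.39,.297,.13],27)
E
```

```text
t 0.65 pos [0.355  0.4261 0.1839] w 0.085 F [ 1.2 -0.4 -0.2] q5,q7 [-0.16 -0.33]
yaw 26.7 slide [  5.41 -13.1   -2.66] turn [-0.34 -0.07  0.08] after-turn axes y: [-0.454  0.891  0.   ] z: [0.891 0.454 0.   ]
```

Call:
{"op": "arm_command", "data": {"slide": [[2,-4.4,-1],[4,-8.8,-2],[5.4,-13.1,-2.7],[5.4,-13.1,-2.7],[5.4,-13.1,-2.7]], "turn": [[0,0,0],[0,0,0],[0,0,0],[0,0,0],[0,0,0]], "jaw": [8.5,8.5,7,7,7]}}

```text
t: 1.15
eef_pos: [0.39, 0.2952, 0.1298]
tool_rot: [0.688, -0.163, 0.689, 0.161]
force: [-0.5, 0.9, 0.1]
width: 0.0699
```

```bash
python3 - <<'E'
from h import *
from plant import *
w=get_image("wrist");cv2.imwrite("pics/w1.png",w["frame"][:,:,::-1]);t=get_image("top")
c=blob(w,"b");print(rect(w,c,.018),"c in wrist",[rect(w,blob(w,"c"),.018) if blob(w,"c") is not None else 0])
ct=blob(t,"b",(230,260,285,300))
print("top now",rect(t,ct,.018) if ct is not None else 0)
print("tri w/top0",tri(w,cen(c),dict(np.load("top0.npz")),cen(blob(dict(np.load("top0.npz")),"b",(230,260,285,300)))))
move([.39,.297,.05],27)
E
```

```text
[390.8 296.2 390.8 296.3 117.6  52.  -63.9] c in wrist [array([447.9, 430.9, 446.4, 434. ,  67.5,  44.6, -75.9])]
top now [402.5 269.5 402.  272.4  59.1  50.3 -67.5]
tri w/top0 (array([0.39032985, 0.29813082, 0.00938096]), np.float64(0.0006831872870746141))
t 1.25 pos [0.3899 0.2982 0.1303] w 0.07 F [ 0.1 -0.2 -0. ] q5,q7 [-0.18 -0.09]
yaw 26.7 slide [ 8.03 -0.11 -0.04] turn [-0.26  0.    0.03] after-turn axes y: [-0.454  0.891  0.   ] z: [0.891 0.454 0.   ]
```

View pics/w1.png

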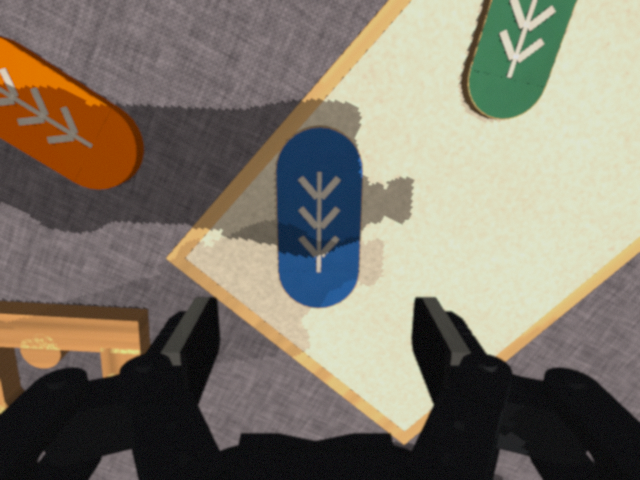

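Wrist view shows the blue layer at px (319,216), aligned between the fingers, matching the top view within 1 mm. Descend and grip.

Call:
{"op": "arm_command", "data": {"slide": [[4,-0.1,-0.0],[8,-0.2,0],[11,-0.2,0],[12.6,-0.2,0],[12.6,-0.2,0]], "turn": [[-0.9,0,0],[-0.9,0,0],[-0.9,0,0],[-0.9,0,0],[-0.9,0,0]], "jaw": [7,7,7,7,7]}}

```text
t: 1.75
eef_pos: [0.3896, 0.298, 0.0025]
tool_rot: [0.685, -0.17, 0.687, 0.17]
force: [-0.2, 0.4, -0.8]
width: 0.07
```

Call:
{"op": "arm_command", "data": {"slide": [[0,0,0],[0,0,0],[0,0,0],[0,0,0],[0,0,0]], "turn": [[0,0,0],[0,0,0],[0,0,0],[0,0,0],[0,0,0]], "jaw": [5,4.5,4.5,4.5,4.5], "force": 40}}

```text
t: 2.25
eef_pos: [0.3899, 0.2985, 0.0032]
tool_rot: [0.686, -0.17, 0.687, 0.17]
force: [-1.5, 0.2, 3.9]
width: 0.0527
```

Call:
{"op": "arm_command", "data": {"slide": [[-3,0,0],[-7,0,0],[-11,0,0],[-14,0,0],[-14,0,0]], "turn": [[0,0,0],[0,0,0],[0,0,0],[0,0,0],[0,0,0]], "jaw": [4.5,4.5,4.5,4.5,4.5]}}

```text
t: 2.75
eef_pos: [0.3922, 0.3001, 0.147]
tool_rot: [0.689, -0.168, 0.684, 0.172]
force: [0.5, 0.2, -0.7]
width: 0.0531
```

```bash
python3 - <<'E'
from h import *
from plant import *
w=get_image("wrist");cv2.imwrite("pics/w2.png",w["frame"][:,:,::-1])
c=blob(w,"b");s=observe();z=s["eef_pos"][2]+.0115;r=rect(w,c,z);print(r,s["eef_pos"])
move([.539,.0755,.14],132.7)
E
```

```text
[392.1 298.5 391.5 299.8 108.9  56.  -63.5] [0.39106666 0.29939994 0.14520677]
t 2.8 pos [0.3911 0.2994 0.1452] w 0.0528 F [-0.  -0.3 -0.9] q5,q7 [-0.18 -0.07]
yaw 27.8 slide [  0.48 -26.71   2.62] turn [75.14  0.1  -0.23] after-turn axes y: [0.7349 0.6782 0.    ] z: [ 0.6782 -0.7349  0.    ]
```

View pics/w2.png

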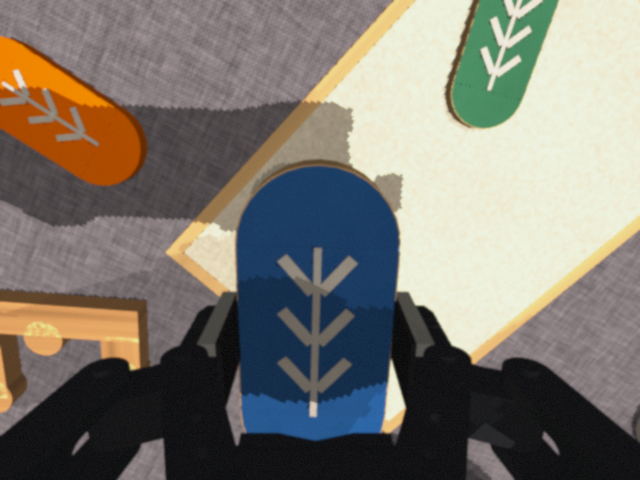

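Blue layer (px 318,300) is held centrally and level. Carry it to pad 1.

Call:
{"op": "arm_command", "data": {"slide": [[0,-4,0.4],[0,-8,0.8],[0,-12,1.2],[0,-16,1.6],[0,-20,2]], "turn": [[8,0,0],[16,0,0],[24,0,0],[32,0,0],[40,0,0]], "jaw": [4.5,4.5,4.5,4.5,4.5]}}

```text
t: 3.3
eef_pos: [0.5017, 0.1302, 0.1435]
tool_rot: [0.703, 0.078, 0.703, -0.076]
force: [0.3, 1.0, -0.8]
width: 0.0531
```

```bash
python3 - <<'E'
from h import *
move([.539,.0755,.14],132.7)
E
```

```text
t 3.3 pos [0.5017 0.1302 0.1435] w 0.0531 F [ 0.3  1.  -0.8] q5,q7 [-0.35 -0.2 ]
yaw -12.5 slide [ 0.33 -4.53  4.82] turn [34.82 -0.09 -0.1 ] after-turn axes y: [0.7349 0.6782 0.    ] z: [ 0.6782 -0.7349  0.    ]
```

Call:
{"op": "arm_command", "data": {"slide": [[0.1,-1,1],[0.2,-2,2],[0.3,-3,3],[0.3,-4,4],[0.3,-4.5,4.8]], "turn": [[8,0,0],[16,0,0],[24,0,0],[32,0,0],[34.8,0,0]], "jaw": [4.5,4.5,4.5,4.5,4.5]}}

```text
t: 3.8
eef_pos: [0.5379, 0.0745, 0.1388]
tool_rot: [0.646, 0.284, 0.648, -0.285]
force: [1.2, -0.0, -0.4]
width: 0.0527
```

```bash
cat >> h.py <<'E'
def pads(d,zt):
    h=cv2.cvtColor(d["frame"],cv2.COLOR_RGB2HSV);m=cv2.inRange(h,(0,0,0),(180,255,75));o=[]
    for c in cv2.findContours(m,0,cv2.CHAIN_APPROX_NONE)[0]:
        if cv2.contourArea(c)<400:continue
        r=rect(d,c,zt)
        if 115<r[4]<155 and 50<r[5]<80:o.append((cen(c),r))
    return o
E
python3 - <<'E'
from h import *
from plant import *
w=get_image("wrist");cv2.imwrite("pics/w3.png",w["frame"][:,:,::-1])
T=dict(np.load("top0.npz"))
for c,r in pads(w,.045):print("w",c,r)
for c,r in pads(w,.045):
  for c2,r2 in pads(T,.045):
    if np.hypot(*(r-r2)[:2])<25:print("tri",tri(w,c,T,c2),r2)
b=blob(w,"b");print("b",rect(w,b,observe()["eef_pos"][2]+.0145))
move([.539,.0755,.046],132.7)
E
```

```text
w [531.71697374 103.28335293] [671.1  33.4 671.5  32.7 139.1  65.7 -77.6]
tri (array([0.67347286, 0.03377401, 0.03673749]), np.float64(0.0021769098876241472)) [670.7  34.  670.3  33.9 135.6  63.5 -77.7]
b [539.5  75.2 540.5  76.  104.7  53.8  41.2]
t 3.85 pos [0.5397 0.0736 0.1392] w 0.0526 F [ 0.5 -1.4 -0.2] q5,q7 [-0.5  -0.54]
yaw -47.5 slide [ 9.32  0.08 -0.19] turn [-0.24 -0.01  0.04] after-turn axes y: [0.7349 0.6782 0.    ] z: [ 0.6782 -0.7349  0.    ]
```

View pics/w3.png

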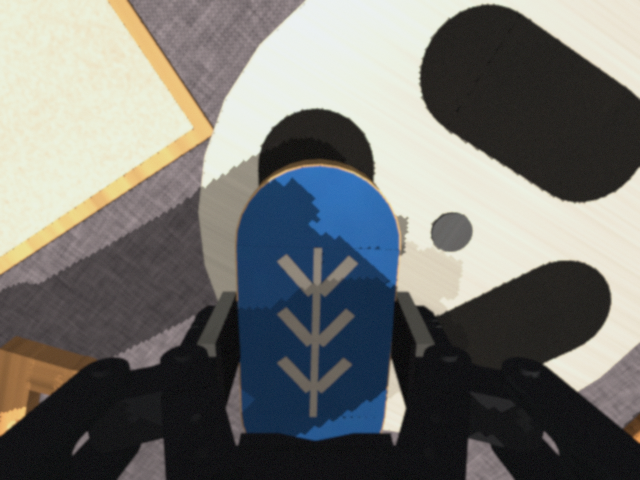

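Wrist view: the layer (px 318,300) sits over pad 1, whose end shows at (316,140), symmetric left-right. Lower gently.

Call:
{"op": "arm_command", "data": {"slide": [[4,0.1,-0.2],[7,0.1,-0.2],[8.6,0.1,-0.2],[9.2,0.1,-0.2],[9.3,0.1,-0.2]], "turn": [[0,0,0],[0,0,0],[0,0,0],[0,0,0],[0,0,0]], "jaw": [4.5,4.5,4.5,4.5,4.5]}}

```text
t: 4.35
eef_pos: [0.5383, 0.0759, 0.0454]
tool_rot: [0.647, 0.284, 0.648, -0.285]
force: [0.2, -0.4, -0.6]
width: 0.0528
```

Call:
{"op": "arm_command", "data": {"slide": [[0,0,0],[0.1,0,0],[0.2,0,0],[0.2,0,0],[0.2,0,0]], "turn": [[0,0,0],[0,0,0],[0,0,0],[0,0,0],[0,0,0]], "jaw": [4.5,4.5,4.5,4.5,4.5]}}

```text
t: 4.85
eef_pos: [0.5385, 0.0761, 0.0437]
tool_rot: [0.647, 0.284, 0.648, -0.285]
force: [-0.3, -0.6, -0.8]
width: 0.053
```

Call:
{"op": "arm_command", "data": {"slide": [[0.1,0,0],[0.15,0,0],[0.15,0,0],[0.15,0,0],[0.15,0,0]], "turn": [[0,0,0],[0,0,0],[0,0,0],[0,0,0],[0,0,0]], "jaw": [4.5,4.5,4.5,6.5,6.8]}}

```text
t: 5.35
eef_pos: [0.5386, 0.076, 0.0422]
tool_rot: [0.647, 0.284, 0.648, -0.285]
force: [-0.4, 0.4, 0.2]
width: 0.0677
```

Call:
{"op": "arm_command", "data": {"slide": [[0,0,0],[0,0,0],[-3,0,0],[-7,0,0],[-10,0,0]], "turn": [[0,0,0],[0,0,0],[0,0,0],[0,0,0],[0,0,0]], "jaw": [6.8,6.8,6.8,6.8,6.8]}}

```text
t: 5.85
eef_pos: [0.5389, 0.0758, 0.1437]
tool_rot: [0.647, 0.284, 0.648, -0.285]
force: [0.6, -0.6, 1.4]
width: 0.0682
```

```bash
python3 - <<'E'
from h import *
from plant import *
w=get_image("wrist");t=get_image("top")
print("b",rect(w,blob(w,"b"),.057)); c=blob(t,"c",(150,220,240,290)); print("c",rect(t,c,.018) if c is not None else 0)
move([.441,.450,.13],14)
E
```

```text
b [536.1  73.2 536.4  73.2 117.7  52.2  40.6]
c [441.4 451.  441.4 451.3 100.2  42.2 -75.8]
t 5.95 pos [0.5416 0.076  0.1458] w 0.0683 F [ 0.7 -1.2 -0. ] q5,q7 [-0.5  -0.54]
yaw -47.5 slide [  1.56  17.86 -34.36] turn [-61.47   0.31  -0.16] after-turn axes y: [-0.2419  0.9703  0.    ] z: [0.9703 0.2419 0.    ]
```

Call:
{"op": "arm_command", "data": {"slide": [[0,2.2,-4.3],[0,4.4,-8.6],[0,6.6,-12.9],[0.5,8.8,-17.2],[0.5,11,-21.5]], "turn": [[-8,0,0],[-16,0,0],[-24,0,0],[-32,0,0],[-40,0,0]], "jaw": [6.8,6.8,6.8,6.8,6.8]}}

```text
t: 6.45
eef_pos: [0.4756, 0.3102, 0.1394]
tool_rot: [0.707, 0.044, 0.704, -0.044]
force: [0.8, 0.2, -0.6]
width: 0.0683
```

```bash
python3 - <<'E'
from h import *
move([.441,.450,.13],14)
E
```

```text
t 6.45 pos [0.4756 0.3102 0.1394] w 0.0683 F [ 0.8  0.2 -0.6] q5,q7 [-0.35 -0.43]
yaw -7.1 slide [ 0.93 13.44 -5.18] turn [-2.114e+01  2.200e-01  1.000e-02] after-turn axes y: [-0.2419  0.9703  0.    ] z: [0.9703 0.2419 0.    ]
```

Call:
{"op": "arm_command", "data": {"slide": [[0.3,4.4,-1.7],[0.6,8.8,-3.4],[0.9,13.4,-5.2],[0.9,13.4,-5.2],[0.9,13.4,-5.2]], "turn": [[-8,0,0],[-16,0,0],[-21.1,0,0],[-21.1,0,0],[-21.1,0,0]], "jaw": [6.8,6.8,6.4,6.2,6.2]}}

```text
t: 6.95
eef_pos: [0.439, 0.451, 0.129]
tool_rot: [0.702, -0.087, 0.701, 0.087]
force: [-0.5, -0.4, 0.4]
width: 0.0621
```

```bash
python3 - <<'E'
from h import *
from plant import *
w=get_image("wrist")
c=blob(w,"c");r=rect(w,c,.018);print(r);T=dict(np.load("top0.npz"));print(tri(w,cen(c),T,cen(blob(T,"c",(180,245,225,275)))))
move([r[0]/1000,r[1]/1000,.004],r[6]+90)
E
```

```text
[441.8 450.3 441.9 450.  101.4  44.  -76. ]
(array([0.44147392, 0.45191927, 0.01259893]), np.float64(3.3162723285745904e-05))
t 7.0 pos [0.4401 0.4488 0.1292] w 0.0622 F [-0.  -0.6 -0.4] q5,q7 [-0.27 -0.37]
yaw 14.0 slide [12.52  0.13  0.17] turn [-0.04  0.12  0.13] after-turn axes y: [-0.2419  0.9703  0.    ] z: [0.9703 0.2419 0.    ]
```

Call:
{"op": "arm_command", "data": {"slide": [[4,0.1,0.1],[8,0.1,0.1],[11,0.1,0.1],[12.3,0.1,0.1],[12.3,0.1,0.1]], "turn": [[0,0,0],[0,0,0],[0,0,0],[0,0,0],[0,0,0]], "jaw": [6.2,6.2,6.2,6.2,6.2]}}

```text
t: 7.5
eef_pos: [0.441, 0.4469, 0.0045]
tool_rot: [0.702, -0.087, 0.702, 0.083]
force: [-0.7, 0.2, 0.2]
width: 0.0622
```

Call:
{"op": "arm_command", "data": {"slide": [[0,0,0],[0,0,0],[0,0,0],[0,0,0],[0,0,0]], "turn": [[0,0,0],[0,0,0],[0,0,0],[0,0,0],[0,0,0]], "jaw": [4.2,3.8,3.8,3.8,3.8]}}

```text
t: 8.0
eef_pos: [0.4416, 0.4475, 0.0058]
tool_rot: [0.702, -0.087, 0.702, 0.083]
force: [-0.5, 0.1, 6.8]
width: 0.0447
```

Call:
{"op": "arm_command", "data": {"slide": [[-3,0,0],[-7,0,0],[-11,0,0],[-14,0,0],[-14,0,0]], "turn": [[0,0,0],[0,0,0],[0,0,0],[0,0,0],[0,0,0]], "jaw": [3.8,3.8,3.8,3.8,3.8]}}

```text
t: 8.5
eef_pos: [0.4439, 0.4503, 0.1506]
tool_rot: [0.705, -0.084, 0.699, 0.086]
force: [-0.1, 0.3, 0.4]
width: 0.0448
```

```bash
python3 - <<'E'
from h import *
move([.569,-.0598,.145],-107.3)
E
```

```text
t 8.5 pos [0.4439 0.4503 0.1506] w 0.0448 F [-0.1  0.3  0.4] q5,q7 [-0.27 -0.37]
yaw 13.8 slide [ 5.200e-01 -5.253e+01 -3.000e-02] turn [-58.89   0.45   0.19] after-turn axes y: [-0.9548  0.2974  0.    ] z: [0.2974 0.9548 0.    ]
```

Call:
{"op": "arm_command", "data": {"slide": [[0,-4.8,0],[0,-9.6,0],[0,-14.4,0],[0,-19.2,0],[0,-24,0]], "turn": [[-6,0,0],[-12,0,0],[-18,0,0],[-24,0,0],[-30,0,0]], "jaw": [3.8,3.8,3.8,3.8,3.8]}}

```text
t: 9.0
eef_pos: [0.5005, 0.2154, 0.1496]
tool_rot: [0.658, -0.266, 0.653, 0.265]
force: [1.0, -1.0, -0.9]
width: 0.0444
```

```bash
python3 - <<'E'
from h import *
move([.569,-.0598,.145],-107.3)
E
```

```text
t 9.0 pos [0.5005 0.2154 0.1496] w 0.0444 F [ 1.  -1.  -0.9] q5,q7 [-0.12  0.4 ]
yaw 44.1 slide [  0.44 -24.53 -14.24] turn [-28.6    0.3    0.25] after-turn axes y: [-0.9548  0.2974  0.    ] z: [0.2974 0.9548 0.    ]
```

Call:
{"op": "arm_command", "data": {"slide": [[0.1,-4,-2.4],[0.1,-8,-4.8],[0.2,-12,-7.2],[0.3,-16,-9.5],[0.4,-20,-11.8]], "turn": [[-6,0,0],[-12,0,0],[-18,0,0],[-24,0,0],[-28.6,0,0]], "jaw": [3.8,3.8,3.8,3.8,3.8]}}

```text
t: 9.5
eef_pos: [0.5543, -0.0121, 0.1445]
tool_rot: [0.571, -0.421, 0.567, 0.42]
force: [0.6, 0.3, -0.3]
width: 0.0448
```

```bash
python3 - <<'E'
from h import *
move([.569,-.0598,.135],-107.3)
E
```

```text
t 9.5 pos [ 0.5543 -0.0121  0.1445] w 0.0448 F [ 0.6  0.3 -0.3] q5,q7 [0.02 1.19]
yaw 72.9 slide [ 0.94 -2.8  -4.13] turn [0.23 0.22 0.21] after-turn axes y: [-0.9548  0.2974  0.    ] z: [0.2974 0.9548 0.    ]
```

Call:
{"op": "arm_command", "data": {"slide": [[0.9,-1.5,-2],[0.9,-3.1,-4.1],[0.9,-3.1,-4.1],[0.9,-3.1,-4.1],[0.9,-3.1,-4.1]], "turn": [[0.2,0,0],[0.2,0,0],[0.2,0,0],[0.2,0,0],[0.2,0,0]], "jaw": [3.8,3.8,3.8,3.8,3.8]}}

```text
t: 10.0
eef_pos: [0.5712, -0.0586, 0.135]
tool_rot: [0.571, -0.42, 0.567, 0.42]
force: [0.3, -0.5, -0.6]
width: 0.0448
```

```bash
python3 - <<'E'
from h import *
from plant import *
w=get_image("wrist");t=get_image("top")
cv2.imwrite("pics/w4.png",np.hstack([cv2.resize(w["frame"],(400,300)),t["frame"][100:400,200:600]])[:,:,::-1])
move([.5716,-.0606,.046],-107.3)
E
```

```text
t 10.1 pos [ 0.5715 -0.0584  0.1353] w 0.0451 F [-0.2  0.1  0.5] q5,q7 [0.02 1.27]
yaw 72.9 slide [ 8.93 -0.05 -0.25] turn [0.19 0.25 0.16] after-turn axes y: [-0.9548  0.2974  0.    ] z: [0.2974 0.9548 0.    ]
```

View pics/w4.png

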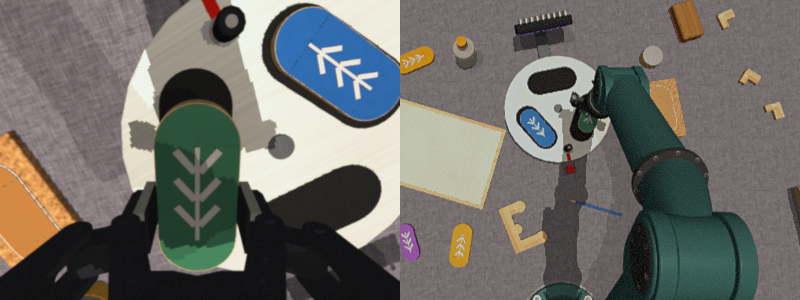

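Left picture: green layer at (197,185) over pad 2, whose end shows at (197,95); blue layer at (337,65) well within pad 1. Lower.

Call:
{"op": "arm_command", "data": {"slide": [[4,-0.1,-0.2],[7,-0.1,-0.2],[8.6,-0.1,-0.2],[8.8,-0.1,-0.2],[8.8,-0.1,-0.2]], "turn": [[0.2,0,0],[0.2,0,0],[0.2,0,0],[0.2,0,0],[0.2,0,0]], "jaw": [3.8,3.8,3.8,3.8,3.8]}}

```text
t: 10.6
eef_pos: [0.5722, -0.0593, 0.0473]
tool_rot: [0.571, -0.419, 0.567, 0.42]
force: [-0.1, 0.0, -0.4]
width: 0.0447
```

Call:
{"op": "arm_command", "data": {"slide": [[0,0,0],[0,0,0],[0.1,0,0],[0.1,0,0],[0.1,0,0]], "turn": [[0,0,0],[0,0,0],[0,0,0],[0,0,0],[0,0,0]], "jaw": [3.8,3.8,3.8,3.8,3.8]}}

```text
t: 11.1
eef_pos: [0.5723, -0.0595, 0.0466]
tool_rot: [0.571, -0.419, 0.567, 0.42]
force: [-0.2, 0.0, 0.1]
width: 0.0449
```

Call:
{"op": "arm_command", "data": {"slide": [[0.1,0,0],[0.15,0,0],[0.15,0,0],[0.15,0,0],[0.15,0,0]], "turn": [[0,0,0],[0,0,0],[0,0,0],[0,0,0],[0,0,0]], "jaw": [3.8,3.8,3.8,5.5,6]}}

```text
t: 11.6
eef_pos: [0.5723, -0.0594, 0.0451]
tool_rot: [0.571, -0.419, 0.567, 0.42]
force: [0.7, 0.2, -0.1]
width: 0.0598
```

Call:
{"op": "arm_command", "data": {"slide": [[0,0,0],[0,0,0],[-3,0,0],[-7,0,0],[-11,0,0]], "turn": [[0,0,0],[0,0,0],[0,0,0],[0,0,0],[0,0,0]], "jaw": [6,6,6,6,6]}}

```text
t: 12.1
eef_pos: [0.5712, -0.0598, 0.1558]
tool_rot: [0.571, -0.419, 0.568, 0.42]
force: [0.7, -0.8, -0.2]
width: 0.06
```

Call:
{"op": "arm_command", "data": {"slide": [[-1,1,0],[-1,1,0],[-1,1,0],[-1,1,0],[-1,1,0]], "turn": [[0,0,0],[0,0,0],[0,0,0],[0,0,0],[0,0,0]], "jaw": [6,6,6,6,6]}}

```text
t: 12.6
eef_pos: [0.5609, -0.0568, 0.1642]
tool_rot: [0.57, -0.418, 0.569, 0.421]
force: [0.1, 0.4, -0.0]
width: 0.0601
```

```bash
python3 - <<'E'
from h import *
from plant import *
w=get_image("wrist");cv2.imwrite("pics/w5.png",w["frame"][:,:,::-1])
for n in "bc":
  q=blob(w,n);print(n,q is not None and rect(w,q,.057))
T=dict(np.load("top0.npz"))
move([.481,-.009,.18],None)
E
```

```text
b [536.4  73.8 536.6  73.9 118.5  52.8  40.6]
c [567.7 -59.2 567.7 -59.  102.2  44.4 -17.7]
t 12.65 pos [ 0.5611 -0.0569  0.1644] w 0.0601 F [-0.3  0.7 -0.3] q5,q7 [0.02 1.27]
yaw 72.8 slide [-1.54  9.07  2.2 ] turn [ 0.    0.21 -0.08] after-turn axes y: [-0.9551  0.2963  0.    ] z: [0.2963 0.9551 0.    ]
```

View pics/w5.png

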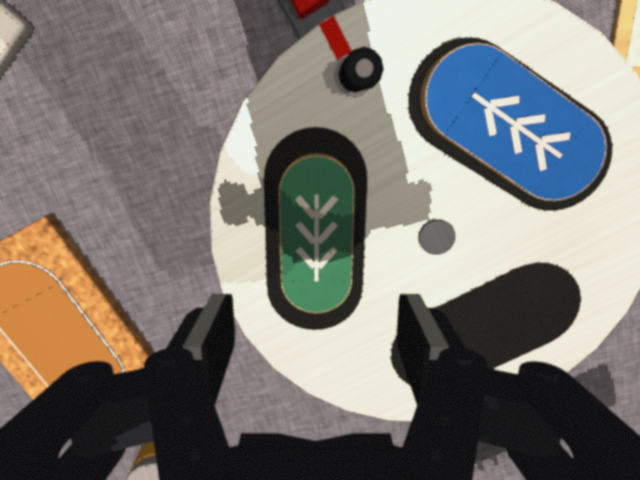

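Both layers lie inside their pads: green at px (317,235), blue at (517,125); knob top at (363,68), hub at (437,237).

```bash
python3 - <<'E'
from h import *
from plant import *
w=get_image("wrist");h=cv2.cvtColor(w["frame"],cv2.COLOR_RGB2HSV)
m=cv2.inRange(h,(0,0,60),(180,90,150));k=np.zeros_like(m);cv2.circle(k,(365,67),16,255,-1)
print("knobtop",cast(w,(364,68),.095),cast(w,(437,237),.045))
c=max(cv2.findContours(m&k,0,1)[0],key=cv2.contourArea);print(cen(c),cv2.contourArea(c))
K=cast(w,cen(c),.095);H=np.array([.593,.0165,.095]);print(K,np.hypot(*(K-H)[:2]),np.degrees(np.arctan2(*(K-H)[1::-1])))
move([K[0],K[1],.13])
E
```

```text
knobtop [ 0.48104792 -0.00847536  0.095     ] [0.59476282 0.0166348  0.045     ]
[363.84193754  67.27405991] 261.5
[ 0.48071318 -0.00846187  0.095     ] 0.11502793454341868 -167.46669568104465
t 12.7 pos [ 0.5612 -0.0569  0.1646] w 0.06 F [-0.3  0.2 -0.5] q5,q7 [0.02 1.27]
yaw 72.8 slide [3.48 9.12 2.22] turn [ 0.    0.22 -0.06] after-turn axes y: [-0.9551  0.2963  0.    ] z: [0.2963 0.9551 0.    ]
```

Call:
{"op": "arm_command", "data": {"slide": [[1,4.5,1.1],[2,9.1,2.2],[3,9.1,2.2],[3.4,9.1,2.2],[3.4,9.1,2.2]], "turn": [[0,0,0],[0,0,0],[0,0,0],[0,0,0],[0,0,0]], "jaw": [6,6,6,6,6]}}

```text
t: 13.2
eef_pos: [0.482, -0.0091, 0.1304]
tool_rot: [0.57, -0.418, 0.568, 0.42]
force: [2.1, -0.4, 0.5]
width: 0.0603
```

```bash
python3 - <<'E'
from h import *
move([.4808,-.0085,.060])
E
```

```text
t 13.2 pos [ 0.482  -0.0091  0.1304] w 0.0603 F [ 2.1 -0.4  0.5] q5,q7 [0.02 1.17]
yaw 72.7 slide [ 7.04  0.13 -0.01] turn [ 0.    0.21 -0.02] after-turn axes y: [-0.955   0.2967  0.    ] z: [0.2967 0.955  0.    ]
```

Call:
{"op": "arm_command", "data": {"slide": [[3,0.1,0],[6,0.1,0],[7,0.1,0],[7,0.1,0],[7,0.1,0]], "turn": [[0,0,0],[0,0,0],[0,0,0],[0,0,0],[0,0,0]], "jaw": [6,6,6,6,6]}}

```text
t: 13.7
eef_pos: [0.4823, -0.0089, 0.0609]
tool_rot: [0.571, -0.419, 0.568, 0.42]
force: [-0.4, 0.3, 0.4]
width: 0.0602
```

Call:
{"op": "arm_command", "data": {"slide": [[0,0,0],[0,0,0],[0,0,0],[0,0,0],[0,0,0]], "turn": [[0,0,0],[0,0,0],[0,0,0],[0,0,0],[0,0,0]], "jaw": [4,2,1,1,1], "force": 25}}

```text
t: 14.2
eef_pos: [0.4832, -0.0088, 0.0619]
tool_rot: [0.572, -0.419, 0.567, 0.419]
force: [0.7, 0.1, 5.9]
width: 0.0192
```

```bash
cat >> h.py <<'E'
def arc(step=8.,n=5,calls=1,H=(.593,.0165),z=None):
    """rows of slide (cm) turning the knob by step deg each from the measured pose; n rows per call"""
    from plant import observe
    s=observe();r=rot(s["tool_rot"]);p=s["eef_pos"];d=p[:2]-H;a=np.arctan2(d[1],d[0]);print("t",round(s["t"],2),p.round(4),"r",np.hypot(*d).round(4),"ang",np.degrees(a).round(2),"F",s["force"].round(1),"w",s["width"].round(4))
    prev=p
    for c in range(calls):
        rows=[]
        for i in range(1,n+1):
            b=a+np.radians(step*(c*n+i));q=np.array([H[0]+.115*np.cos(b),H[1]+.115*np.sin(b),p[2] if z is None else z])
            rows.append((r.inv().apply(q-prev)*100).round(1).tolist())
        prev=q;print(rows)
E
python3 - <<'E'
from h import *
arc(8,5,5)
E
```

```text
Traceback (most recent call last):
  File "h.py", line 52, in arc
    s=observe();r=rot(s["tool_rot"]);p=s["eef_pos"];d=p[:2]-H;a=np.arctan2(d[1],d[0]);print("t",round(s["t"],2),p.round(4),"r",np.hypot(*d).round(4),"ang",np.degrees(a).round(2),"F",s["force"].round(1),"w",s["width"].round(4))
                                                                                                                                                                                                              ^^^^^^^^^^^^^^^^
AttributeError: 'float' object has no attribute 'round'
```

```bash
sed -i 's/s\["width"\].round(4)/round(s["width"],4)/' h.py; python3 - <<'E'
from h import *
arc(8,5,3)
E
```

```text
t 14.2 [ 0.4832 -0.0088  0.0619] r 0.1126 ang -167.02 F [0.7 0.1 5.9] w 0.0192
[[-0.0, -0.7, -1.4], [-0.0, -1.8, -2.6], [-0.0, -3.0, -3.7], [-0.0, -4.4, -4.5], [-0.0, -5.8, -5.1]]
[[0.0, -1.5, -0.4], [0.0, -3.1, -0.7], [0.0, -4.7, -0.6], [0.0, -6.3, -0.4], [0.0, -7.9, 0.0]]
[[0.0, -1.5, 0.7], [0.0, -2.8, 1.5], [0.0, -4.0, 2.6], [0.0, -5.1, 3.8], [0.0, -6.0, 5.1]]
```

```bash
python3 - <<'E'
from h import *
arc(8,5,3,H=(.5954,.0165))
E
```

```text
t 14.2 [ 0.4832 -0.0088  0.0619] r 0.115 ang -167.29 F [0.7 0.1 5.9] w 0.0192
[[-0.0, -0.9, -1.3], [-0.0, -2.0, -2.5], [-0.0, -3.2, -3.6], [-0.0, -4.6, -4.4], [-0.0, -6.0, -5.1]]
[[0.0, -1.5, -0.4], [0.0, -3.1, -0.7], [0.0, -4.7, -0.7], [0.0, -6.3, -0.4], [0.0, -7.9, 0.0]]
[[0.0, -1.5, 0.7], [0.0, -2.8, 1.5], [0.0, -4.1, 2.5], [0.0, -5.1, 3.7], [0.0, -6.0, 5.1]]
```

Call:
{"op": "arm_command", "data": {"slide": [[0,-0.9,-1.3],[0,-2,-2.5],[0,-3.2,-3.6],[0,-4.6,-4.4],[0,-6,-5.1]], "turn": [[0,0,0],[0,0,0],[0,0,0],[0,0,0],[0,0,0]], "jaw": [1,1,1,1,1]}}

```text
t: 14.7
eef_pos: [0.5259, -0.0755, 0.062]
tool_rot: [0.572, -0.419, 0.567, 0.42]
force: [1.4, 4.1, -2.4]
width: 0.0189
```

```bash
python3 - <<'E'
from h import *
arc(8,5,3,H=(.5954,.0165),z=.0615)
E
```

```text
t 14.7 [ 0.5259 -0.0755  0.062 ] r 0.1153 ang -127.09 F [ 1.4  4.1 -2.4] w 0.0189
[[0.1, -1.6, -0.4], [0.1, -3.1, -0.6], [0.1, -4.7, -0.6], [0.1, -6.3, -0.4], [0.1, -7.9, 0.1]]
[[0.0, -1.5, 0.7], [0.0, -2.8, 1.5], [0.0, -4.0, 2.5], [0.0, -5.1, 3.7], [0.0, -6.0, 5.1]]
[[0.0, -0.7, 1.4], [0.0, -1.2, 3.0], [0.0, -1.5, 4.6], [0.0, -1.5, 6.2], [0.0, -1.3, 7.8]]
```

Call:
{"op": "arm_command", "data": {"slide": [[0,-1.6,-0.4],[0,-3.1,-0.6],[0,-4.7,-0.6],[0,-6.3,-0.4],[0,-7.9,0.1]], "turn": [[0,0,0],[0,0,0],[0,0,0],[0,0,0],[0,0,0]], "jaw": [1,1,1,1,1]}}

```text
t: 15.2
eef_pos: [0.6013, -0.0986, 0.0621]
tool_rot: [0.571, -0.418, 0.568, 0.42]
force: [-1.0, 2.0, -1.4]
width: 0.0191
```

Call:
{"op": "arm_command", "data": {"slide": [[0,-1.5,0.7],[0,-2.8,1.5],[0,-4,2.5],[0,-5.1,3.7],[0,-6,5.1]], "turn": [[0,0,0],[0,0,0],[0,0,0],[0,0,0],[0,0,0]], "jaw": [1,1,1,1,1]}}

```text
t: 15.7
eef_pos: [0.6735, -0.0683, 0.0621]
tool_rot: [0.57, -0.417, 0.569, 0.42]
force: [-2.3, 0.4, -0.0]
width: 0.0194
```

```bash
python3 - <<'E'
from h import *
arc(8,5,3,H=(.5954,.0165),z=.0615)
E
```

```text
t 15.7 [ 0.6735 -0.0683  0.0621] r 0.1153 ang -47.38 F [-2.3  0.4 -0. ] w 0.0194
[[0.1, -0.7, 1.5], [0.1, -1.2, 3.0], [0.1, -1.5, 4.6], [0.1, -1.5, 6.2], [0.1, -1.3, 7.8]]
[[0.0, 0.4, 1.6], [0.0, 1.0, 3.0], [0.0, 1.8, 4.4], [0.0, 2.8, 5.7], [0.0, 3.9, 6.8]]
[[0.0, 1.3, 0.9], [0.0, 2.7, 1.7], [0.0, 4.2, 2.2], [0.0, 5.8, 2.6], [0.0, 7.4, 2.7]]
```

Call:
{"op": "arm_command", "data": {"slide": [[0,-0.7,1.5],[0,-1.2,3],[0,-1.5,4.6],[0,-1.5,6.2],[0,-1.3,7.8]], "turn": [[0,0,0],[0,0,0],[0,0,0],[0,0,0],[0,0,0]], "jaw": [1,1,1,1,1]}}

```text
t: 16.2
eef_pos: [0.7097, 0.003, 0.0621]
tool_rot: [0.57, -0.418, 0.569, 0.42]
force: [-1.4, -1.6, -1.5]
width: 0.0188
```

Call:
{"op": "arm_command", "data": {"slide": [[0,0.4,1.6],[0,1,3],[0,1.8,4.4],[0,2.8,5.7],[0,3.9,6.8]], "turn": [[0,0,0],[0,0,0],[0,0,0],[0,0,0],[0,0,0]], "jaw": [1,1,1,1,1]}}

```text
t: 16.7
eef_pos: [0.6914, 0.08, 0.0621]
tool_rot: [0.57, -0.418, 0.57, 0.42]
force: [-3.2, -4.2, 0.6]
width: 0.0194
```

```bash
python3 - <<'E'
from h import *
arc(8,5,4,H=(.5954,.0165),z=.0615)
E
```

```text
t 16.7 [0.6914 0.08   0.0621] r 0.1151 ang 33.5 F [-3.2 -4.2  0.6] w 0.0194
[[0.1, 1.3, 0.9], [0.1, 2.7, 1.6], [0.1, 4.3, 2.2], [0.1, 5.8, 2.5], [0.1, 7.4, 2.6]]
[[0.0, 1.6, -0.1], [0.0, 3.2, -0.5], [0.0, 4.7, -1.1], [0.0, 6.1, -1.8], [0.0, 7.4, -2.8]]
[[0.0, 1.1, -1.1], [0.0, 2.1, -2.4], [0.0, 2.9, -3.8], [0.0, 3.5, -5.3], [0.0, 3.8, -6.9]]
[[-0.0, 0.1, -1.6], [-0.0, 0.1, -3.2], [-0.0, -0.2, -4.8], [-0.0, -0.8, -6.3], [-0.0, -1.5, -7.7]]
```

Call:
{"op": "arm_command", "data": {"slide": [[0,1.3,0.9],[0,2.7,1.6],[0,4.3,2.2],[0,5.8,2.5],[0,7.4,2.6]], "turn": [[0,0,0],[0,0,0],[0,0,0],[0,0,0],[0,0,0]], "jaw": [1,1,1,1,1]}}

```text
t: 17.2
eef_pos: [0.6276, 0.1269, 0.0621]
tool_rot: [0.57, -0.418, 0.57, 0.419]
force: [-0.7, -5.7, -4.5]
width: 0.019
```

Call:
{"op": "arm_command", "data": {"slide": [[0,1.6,-0.1],[0,3.2,-0.5],[0,4.7,-1.1],[0,6.1,-1.8],[0,7.4,-2.8]], "turn": [[0,0,0],[0,0,0],[0,0,0],[0,0,0],[0,0,0]], "jaw": [1,1,1,1,1]}}

```text
t: 17.7
eef_pos: [0.5494, 0.1219, 0.0621]
tool_rot: [0.571, -0.419, 0.569, 0.418]
force: [4.4, -5.0, -9.6]
width: 0.0189
```

```bash
python3 - <<'E'
from h import *
arc(8,5,2,H=(.5954,.0165),z=.0615)
E
```

```text
t 17.7 [0.5494 0.1219 0.0621] r 0.115 ang 113.58 F [ 4.4 -5.  -9.6] w 0.0189
[[0.1, 1.1, -1.1], [0.1, 2.1, -2.4], [0.0, 2.9, -3.8], [0.0, 3.5, -5.3], [0.0, 3.8, -6.9]]
[[-0.0, 0.1, -1.6], [-0.0, 0.1, -3.2], [-0.0, -0.3, -4.8], [-0.0, -0.8, -6.3], [-0.0, -1.5, -7.7]]
```

Call:
{"op": "arm_command", "data": {"slide": [[0,1.1,-1.1],[0,2.1,-2.4],[0,2.9,-3.8],[0,3.5,-5.3],[0,3.8,-6.9]], "turn": [[0,0,0],[0,0,0],[0,0,0],[0,0,0],[0,0,0]], "jaw": [1,1,1,1,1]}}

```text
t: 18.2
eef_pos: [0.4926, 0.0679, 0.0621]
tool_rot: [0.572, -0.419, 0.568, 0.419]
force: [3.3, -1.2, -8.2]
width: 0.0194
```

```bash
python3 - <<'E'
from h import *
arc(8,5,1,H=(.5954,.0165))
move([.4832,-.0088,.0615])
E
```

```text
t 18.2 [0.4926 0.0679 0.0621] r 0.115 ang 153.43 F [ 3.3 -1.2 -8.2] w 0.0194
[[-0.0, 0.1, -1.6], [-0.0, 0.1, -3.2], [-0.0, -0.2, -4.8], [-0.0, -0.7, -6.3], [-0.0, -1.5, -7.7]]
t 18.2 pos [0.4926 0.0679 0.0621] w 0.0194 F [ 3.3 -1.2 -8.2] q5,q7 [0.03 1.01]
yaw 72.6 slide [ 0.03 -1.39 -7.6 ] turn [-0.    0.25  0.22] after-turn axes y: [-0.9544  0.2985  0.    ] z: [0.2985 0.9544 0.    ]
```

Call:
{"op": "arm_command", "data": {"slide": [[0,0.1,-1.6],[0,0.1,-3.2],[0,-0.2,-4.8],[0,-0.7,-6.3],[0,-1.4,-7.6]], "turn": [[0,0,0],[0,0,0],[0,0,0],[0,0,0],[0,0,0]], "jaw": [1,1,1,1,1]}}

```text
t: 18.7
eef_pos: [0.4831, -0.0085, 0.0621]
tool_rot: [0.572, -0.419, 0.567, 0.419]
force: [1.4, 1.1, -6.1]
width: 0.0196
```

Call:
{"op": "arm_command", "data": {"slide": [[0,0,0],[0,0,0],[0,0,0],[0,0,0],[0,0,0]], "turn": [[0,0,0],[0,0,0],[0,0,0],[0,0,0],[0,0,0]], "jaw": [1,1,1,1,1]}}

```text
t: 19.2
eef_pos: [0.483, -0.0078, 0.0621]
tool_rot: [0.572, -0.419, 0.567, 0.42]
force: [1.7, 0.4, -7.0]
width: 0.019
```

```bash
python3 - <<'E'
from h import *
move([.4832,-.0088,.0615])
E
```

```text
t 19.2 pos [ 0.483  -0.0078  0.0621] w 0.019 F [ 1.7  0.4 -7. ] q5,q7 [0.07 1.12]
yaw 72.7 slide [ 0.06 -0.05 -0.09] turn [-0.    0.37  0.2 ] after-turn axes y: [-0.9549  0.2969  0.    ] z: [0.2969 0.9549 0.    ]
```

Call:
{"op": "arm_command", "data": {"slide": [[0,0,-0.1],[0,0,-0.1],[0,0,-0.1],[0,0,-0.1],[0,0,-0.1]], "turn": [[0,0,0],[0,0,0],[0,0,0],[0,0,0],[0,0,0]], "jaw": [1,1,1.5,4,6]}}

```text
t: 19.7
eef_pos: [0.4817, -0.0092, 0.0624]
tool_rot: [0.571, -0.419, 0.567, 0.42]
force: [-0.3, -0.4, 0.2]
width: 0.0475
```

Call:
{"op": "arm_command", "data": {"slide": [[0,0,0],[-3,0,0],[-6,0,0],[-10,0,0],[-13,-3,-2]], "turn": [[0,0,0],[0,0,0],[0,0,0],[0,0,0],[0,0,0]], "jaw": [6,6,6,6,6]}}

```text
t: 20.2
eef_pos: [0.5005, -0.0345, 0.194]
tool_rot: [0.569, -0.419, 0.567, 0.423]
force: [1.1, -0.5, -1.4]
width: 0.0603
```

Call:
{"op": "arm_command", "data": {"slide": [[0,-3,-1.5],[0,-5,-2],[0,-5,-2],[0,-5,-2],[0,-5,-2]], "turn": [[0,0,0],[0,0,0],[0,0,0],[0,0,0],[0,0,0]], "jaw": [6,6,6.8,6.8,6.8]}}

```text
t: 20.7
eef_pos: [0.5407, -0.0673, 0.1933]
tool_rot: [0.568, -0.419, 0.567, 0.424]
force: [0.0, -0.1, -0.7]
width: 0.0678
```

```bash
python3 - <<'E'
from h import *
from plant import *
w=get_image("wrist");cv2.imwrite("pics/w6.png",w["frame"][:,:,::-1])
for n in "bc":
  q=blob(w,n);print(n,q is not None and rect(w,q,.057))
P=proj(w,[.4807,-.0085,.095]);print(P)
h=cv2.cvtColor(w["frame"],cv2.COLOR_RGB2HSV);m=cv2.inRange(h,(0,0,60),(180,90,150));k=np.zeros_like(m);cv2.circle(k,tuple(P.astype(int)),16,255,-1)
c=max(cv2.findContours(m&k,0,1)[0],key=cv2.contourArea);K=cast(w,cen(c),.095);H=np.array([.593,.0165,.095]);print(cv2.contourArea(c),K,np.hypot(*(K-H)[:2]),np.degrees(np.arctan2(*(K-H)[1::-1])))
b=rect(w,blob(w,"b"),.057);move([b[0]/1000,b[1]/1000,.15],b[6]+90)
E
```

```text
b [500.6  95.3 500.6  95.3 117.8  52.7  40.9]
c [567.6 -59.  567.6 -59.  101.5  45.2 -17.7]
[385.91887044 104.18481221]
213.5 [ 0.48083832 -0.00773637  0.095     ] 0.1147503530314067 -167.80675594685434
t 20.75 pos [ 0.5409 -0.0672  0.1933] w 0.0682 F [-0.2 -0.3 -0.2] q5,q7 [0.04 1.28]
yaw 73.2 slide [ 4.46  8.54 14.36] turn [-57.73   0.44  -0.08] after-turn axes y: [-0.7559 -0.6547 -0.    ] z: [-0.6547  0.7559  0.    ]
```

View pics/w6.png

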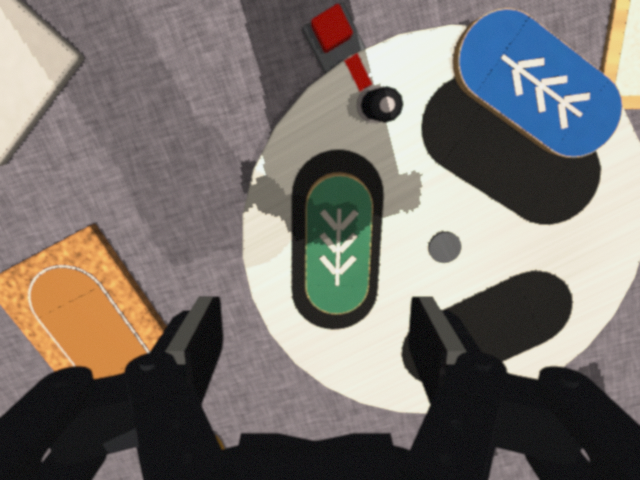

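Picture 8 (w6): knob at (383,104) parked within ~0.3° of the start; green (338,245) still in its pad; but blue (538,83) has been knocked about 4 cm outward off its pad — the announced disturbance. It's the next one to pick, so I take it from where it lies. First rotate to the other wrist branch.

Call:
{"op": "arm_command", "data": {"slide": [[0,0,0],[0,0,0],[0,0,0],[0,0,0],[0,0,0]], "turn": [[8,0,0],[16,0,0],[24,0,0],[32,0,0],[40.5,0,0]], "jaw": [6.8,6.8,6.8,6.8,6.8]}}

```text
t: 21.25
eef_pos: [0.5396, -0.0662, 0.193]
tool_rot: [0.678, -0.194, 0.68, 0.2]
force: [-0.3, 0.0, -0.3]
width: 0.0681
```

Call:
{"op": "arm_command", "data": {"slide": [[0,0,0],[0,0,0],[0,0,0],[0,0,0],[0,0,0]], "turn": [[8,0,0],[16,0,0],[24,0,0],[32,0,0],[40.5,0,0]], "jaw": [6.8,6.8,6.8,6.8,6.8]}}

```text
t: 21.75
eef_pos: [0.5385, -0.0651, 0.1928]
tool_rot: [0.703, 0.054, 0.707, -0.049]
force: [-0.6, 0.2, -0.7]
width: 0.0678
```

```bash
python3 - <<'E'
from h import *
move([.5006,.0953,.17],-49.1)
E
```

```text
t 21.75 pos [ 0.5385 -0.0651  0.1928] w 0.0678 F [-0.6  0.2 -0.7] q5,q7 [-0.22  0.12]
yaw -8.4 slide [ 2.43 15.3  -6.06] turn [40.74 -0.53 -0.25] after-turn axes y: [0.7559 0.6547 0.    ] z: [ 0.6547 -0.7559  0.    ]
```

Call:
{"op": "arm_command", "data": {"slide": [[0.5,3.1,-1.2],[1,6.2,-2.4],[1.5,9.3,-3.6],[2,12.4,-4.8],[2.4,15.3,-6]], "turn": [[8,0,0],[16,0,0],[24,0,0],[32,-0.3,0],[40.7,-0.5,0]], "jaw": [6.8,6.8,6.8,6.8,6.8]}}

```text
t: 22.25
eef_pos: [0.4994, 0.0974, 0.1698]
tool_rot: [0.642, 0.296, 0.644, -0.293]
force: [0.7, -0.4, -0.5]
width: 0.0681
```

Call:
{"op": "arm_command", "data": {"slide": [[0,0,0],[0,0,0],[0,0,0],[0,0,0],[0,0,0]], "turn": [[0,0,0],[0,0,0],[0,0,0],[0,0,0],[0,0,0]], "jaw": [6.8,6.8,6.8,6.8,6.8]}}

```text
t: 22.75
eef_pos: [0.4998, 0.096, 0.1701]
tool_rot: [0.642, 0.297, 0.643, -0.294]
force: [0.5, -0.4, 0.9]
width: 0.0681
```

```bash
python3 - <<'E'
from h import *
from plant import *
w=get_image("wrist")
b=rect(w,blob(w,"b"),.057);print(b);move([b[0]/1000,b[1]/1000,.044],b[6]+90)
T=get_image("top");print(rect(T,blob(T,"b",(310,120,400,270)),.057))
E
```

```text
[500.4  94.8 500.6  94.6 116.9  52.6  40.6]
t 22.8 pos [0.4997 0.0961 0.17  ] w 0.0677 F [-0.9  0.2 -0.5] q5,q7 [-0.39 -0.73]
yaw -49.3 slide [12.6  -0.07  0.19] turn [ 0.08 -0.18 -0.19] after-turn axes y: [0.7593 0.6508 0.    ] z: [ 0.6508 -0.7593  0.    ]Traceback (most recent call last):
  File "<stdin>", line 5, in <module>
  File "h.py", line 29, in rect
    M=cv2.moments(P.reshape(-1,1,2)*1000);cx,cy=M["m10"]/M["m00"],M["m01"]/M["m00"]
                                                ~~~~~~~~^~~~~~~~~
ZeroDivisionError: float division by zero
```

Call:
{"op": "arm_command", "data": {"slide": [[4,-0.1,0.2],[8,-0.1,0.2],[11,-0.1,0.2],[12.3,-0.1,0.2],[12.4,-0.1,0.2]], "turn": [[0,0,0],[0,-0.2,-0.2],[0,-0.2,-0.2],[0,-0.2,-0.2],[0,-0.2,-0.2]], "jaw": [6.8,6.8,6.8,6.8,6.8]}}

```text
t: 23.35
eef_pos: [0.4996, 0.0941, 0.0448]
tool_rot: [0.642, 0.295, 0.643, -0.296]
force: [-0.1, -0.1, 1.1]
width: 0.0683
```

Call:
{"op": "arm_command", "data": {"slide": [[0,0,0],[0,0,0],[0,0,0],[0,0,0],[0,0,0]], "turn": [[0,0,0],[0,0,0],[0,0,0],[0,0,0],[0,0,0]], "jaw": [5.8,5.2,4.5,4.5,4.5], "force": 40}}

```text
t: 23.85
eef_pos: [0.5005, 0.0942, 0.046]
tool_rot: [0.642, 0.295, 0.643, -0.295]
force: [-0.4, -0.2, 7.8]
width: 0.0525
```

Call:
{"op": "arm_command", "data": {"slide": [[-2,0,0],[-5,0,0],[-9,0,0],[-13,0,0],[-16,0,0]], "turn": [[0,0,0],[0,0,0],[0,0,0],[0,0,0],[0,0,0]], "jaw": [4.5,4.5,4.5,4.5,4.5]}}

```text
t: 24.35
eef_pos: [0.5008, 0.0944, 0.2083]
tool_rot: [0.643, 0.296, 0.642, -0.295]
force: [2.4, 0.9, -1.0]
width: 0.0526
```

Call:
{"op": "arm_command", "data": {"slide": [[-1.5,0,0],[-1.5,0,0],[-1.5,0,0],[-1.5,0,0],[-1.5,0,0]], "turn": [[0,0,0],[0,0,0],[0,0,0],[0,0,0],[0,0,0]], "jaw": [4.5,4.5,4.5,4.5,4.5]}}

```text
t: 24.85
eef_pos: [0.4999, 0.0942, 0.222]
tool_rot: [0.642, 0.295, 0.643, -0.296]
force: [0.9, -0.3, -1.1]
width: 0.0531
```

```bash
python3 - <<'E'
from h import *
from plant import *
w=get_image("wrist");s=observe();cv2.imwrite("pics/w7.png",w["frame"][:,:,::-1])
c=blob(w,"b");print(rect(w,c,s["eef_pos"][2]+.0125),s["eef_pos"])
T=dict(np.load("top0.npz"));print("lens px guess",cast(T,(497,345),.17),cast(T,(505,340),.17))
move([.4,-.15,.22],-79.7)
E
```

```text
[502.6  95.9 503.3  96.4 111.4  52.9  40.6] [0.50005213 0.09413078 0.22216742]
lens px guess [ 0.23855086 -0.31270141  0.17      ] [ 0.25074133 -0.33269821  0.17      ]
t 24.9 pos [0.5001 0.0941 0.2222] w 0.0526 F [-0.6 -0.4 -1.4] q5,q7 [-0.32 -0.79]
yaw -49.4 slide [  0.24 -23.49  12.01] turn [3.034e+01 1.000e-02 5.000e-02] after-turn axes y: [0.9839 0.1788 0.    ] z: [ 0.1788 -0.9839  0.    ]
```

View pics/w7.png

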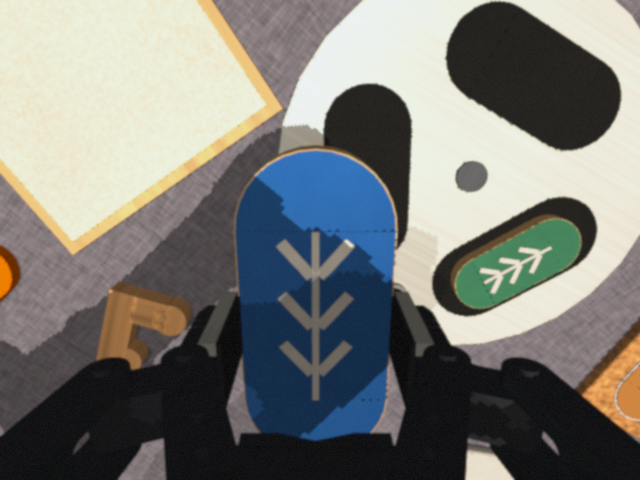

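```bash
cat >> h.py <<'E'
def held(w,s,col,L,dz):
    """offset of held layer's centre from TCP in tool y, z (mm) and its yaw minus tool-y yaw; from far end of the contour + side lines"""
    r=rot(s["tool_rot"]);c=blob(w,col);P=np.array([r.inv().apply(cast(w,p,s["eef_pos"][2]+dz)-s["eef_pos"]) for p in c[:,0]])[:,1:]*1000
    top=P[:,0].max();q=P[(P[:,0]>top-L*.55)&(P[:,0]<top-L*.32)]
    a=q[q[:,1]>q[:,1].mean()];b=q[q[:,1]<q[:,1].mean()];fa=np.polyfit(a[:,0],a[:,1],1);fb=np.polyfit(b[:,0],b[:,1],1)
    y=top-L/2;print("held y %.1f z %.1f"%(y,(np.polyval(fa,y)+np.polyval(fb,y))/2),"ang",np.degrees([fa[0],fb[0]]).round(1),"width",(a[:,1].mean()-b[:,1].mean()).round(1))
E
python3 - <<'E'
from h import *
from plant import *
held(get_image("wrist"),observe(),"b",120,.011)
E
```

```text
held y -0.5 z 0.4 ang [-1.2  1. ] width 52.8
```

Call:
{"op": "arm_command", "data": {"slide": [[0,-4.2,2.1],[0,-8.4,4.2],[0,-12.6,6.3],[0,-16.8,8.4],[0.2,-21,10.5]], "turn": [[6,0,0],[12,0,0],[18,0,0],[24,0,0],[30.3,0,0]], "jaw": [4.5,4.5,4.5,4.5,4.5]}}

```text
t: 25.45
eef_pos: [0.4084, -0.1239, 0.2204]
tool_rot: [0.542, 0.454, 0.542, -0.454]
force: [0.8, 0.0, 0.2]
width: 0.0527
```

```bash
python3 - <<'E'
from h import *
T=dict(np.load("top0.npz"));print("cross",rect(T,blob(T,"y",(450,285,480,312)),.012))
move([.34,-.29,.166],-79.7)
E
```

```text
cross [ 340.3 -288.7  341.4 -288.3   35.6   34.6  -16.4]
t 25.45 pos [ 0.4084 -0.1239  0.2204] w 0.0527 F [0.8 0.  0.2] q5,q7 [-0.35 -0.79]
yaw -79.9 slide [ 5.45 -9.65 15.15] turn [-0.2   0.03  0.01] after-turn axes y: [0.9839 0.1788 0.    ] z: [ 0.1788 -0.9839  0.    ]
```

Call:
{"op": "arm_command", "data": {"slide": [[1,-2.2,3.5],[2,-4.4,7],[3.3,-6.8,10.5],[4.6,-9,14],[5.5,-9.6,15.1]], "turn": [[0,0,0],[0,0,0],[0,0,0],[0,0,0],[0,0,0]], "jaw": [4.5,4.5,4.5,4.5,4.5]}}

```text
t: 25.95
eef_pos: [0.338, -0.2939, 0.1649]
tool_rot: [0.541, 0.455, 0.54, -0.457]
force: [0.2, -0.2, -0.1]
width: 0.0529
```

```bash
python3 - <<'E'
from h import *
from plant import *
w=get_image("wrist");t=get_image("scene");cv2.imwrite("pics/w8.png",np.hstack([cv2.resize(w["frame"],(400,300)),t["frame"][120:420,0:400]])[:,:,::-1])
move([.34,-.2895,.165],-79.7)
E
```

```text
t 26.05 pos [ 0.3386 -0.2915  0.1646] w 0.0525 F [-1.1 -0.1 -0.7] q5,q7 [-0.5  -0.25]
yaw -80.2 slide [-0.05  0.18 -0.17] turn [-0.53  0.03  0.15] after-turn axes y: [0.9839 0.1788 0.    ] z: [ 0.1788 -0.9839  0.    ]
```

View pics/w8.png

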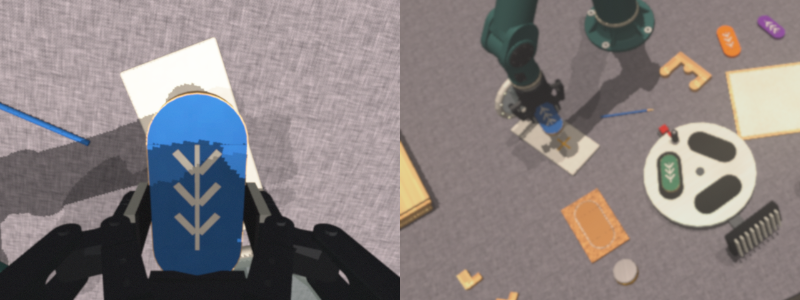

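Layer b (left px 197,180) is level over the foot, with the cross hidden beneath; scene view shows it before the lens with clearance. Fine-adjust and hold ≥2.5 s.

Call:
{"op": "arm_command", "data": {"slide": [[0,0.2,-0.2],[0,0.2,-0.2],[0,0.2,-0.2],[0,0.2,-0.2],[0,0.2,-0.2]], "turn": [[-0.5,0,0.1],[-0.5,0,0.1],[-0.5,0,0.1],[-0.5,0,0.1],[-0.5,0,0.1]], "jaw": [4.5,4.5,4.5,4.5,4.5]}}

```text
t: 26.55
eef_pos: [0.3407, -0.2886, 0.1648]
tool_rot: [0.543, 0.453, 0.543, -0.453]
force: [0.1, -0.6, 0.0]
width: 0.0524
```

Call:
{"op": "arm_command", "data": {"slide": [[0,0,0],[0,0,0],[0,0,0],[0,0,0],[0,0,0]], "turn": [[0,0,0],[0,0,0],[0,0,0],[0,0,0],[0,0,0]], "jaw": [4.5,4.5,4.5,4.5,4.5]}}

```text
t: 27.05
eef_pos: [0.3407, -0.2886, 0.1648]
tool_rot: [0.543, 0.453, 0.543, -0.453]
force: [0.3, 0.4, 0.1]
width: 0.0526
```

Call:
{"op": "arm_command", "data": {"slide": [[0,0,0],[0,0,0],[0,0,0],[0,0,0],[0,0,0]], "turn": [[0,0,0],[0,0,0],[0,0,0],[0,0,0],[0,0,0]], "jaw": [4.5,4.5,4.5,4.5,4.5]}}

```text
t: 27.55
eef_pos: [0.3407, -0.2887, 0.1648]
tool_rot: [0.543, 0.453, 0.543, -0.453]
force: [-0.2, 0.2, -1.0]
width: 0.0528
```

Call:
{"op": "arm_command", "data": {"slide": [[0,0,0],[0,0,0],[0,0,0],[0,0,0],[0,0,0]], "turn": [[0,0,0],[0,0,0],[0,0,0],[0,0,0],[0,0,0]], "jaw": [4.5,4.5,4.5,4.5,4.5]}}

```text
t: 28.05
eef_pos: [0.3407, -0.2886, 0.1647]
tool_rot: [0.543, 0.453, 0.543, -0.453]
force: [0.1, 0.4, -0.3]
width: 0.0527
```

Call:
{"op": "arm_command", "data": {"slide": [[0,0,0],[0,0,0],[0,0,0],[0,0,0],[0,0,0]], "turn": [[0,0,0],[0,0,0],[0,0,0],[0,0,0],[0,0,0]], "jaw": [4.5,4.5,4.5,4.5,4.5]}}

```text
t: 28.55
eef_pos: [0.3407, -0.2886, 0.1648]
tool_rot: [0.543, 0.453, 0.543, -0.453]
force: [0.0, -0.1, -0.0]
width: 0.0526
```

Call:
{"op": "arm_command", "data": {"slide": [[0,0,0],[0,0,0],[0,0,0],[0,0,0],[0,0,0]], "turn": [[0,0,0],[0,0,0],[0,0,0],[0,0,0],[0,0,0]], "jaw": [4.5,4.5,4.5,4.5,4.5]}}

```text
t: 29.05
eef_pos: [0.3407, -0.2887, 0.1648]
tool_rot: [0.543, 0.453, 0.543, -0.453]
force: [0.8, -0.9, -0.4]
width: 0.0527
```

```bash
python3 - <<'E'
from h import *
from plant import *
held(get_image("wrist"),observe(),"b",120,.011)
move([.34,-.2895,.165],-79.7)
move([.5985,-.2855,.11],-79.7)
E
```

```text
held y 0.0 z 0.9 ang [-1.9  1.5] width 53.1
t 29.1 pos [ 0.3407 -0.2886  0.1648] w 0.0525 F [ 0.8 -0.4 -0.1] q5,q7 [-0.5  -0.25]
yaw -79.6 slide [-0.02 -0.08  0.07] turn [0.06 0.03 0.02] after-turn axes y: [0.9839 0.1788 0.    ] z: [ 0.1788 -0.9839  0.    ]
t 29.1 pos [ 0.3407 -0.2886  0.1648] w 0.0525 F [ 0.8 -0.4 -0.1] q5,q7 [-0.5  -0.25]
yaw -79.6 slide [ 5.47 25.42  4.32] turn [0.06 0.03 0.02] after-turn axes y: [0.9839 0.1788 0.    ] z: [ 0.1788 -0.9839  0.    ]
```

Call:
{"op": "arm_command", "data": {"slide": [[0,4,0.5],[0,7,1.1],[0,10,1.7],[0,13,2.3],[0,13,2.3]], "turn": [[0,0,0],[0,0,0],[0,0,0],[0,0,0],[0,0,0]], "jaw": [4.5,4.5,4.5,4.5,4.5]}}

```text
t: 29.6
eef_pos: [0.4785, -0.2875, 0.1647]
tool_rot: [0.546, 0.451, 0.543, -0.451]
force: [1.4, 1.0, -0.9]
width: 0.0525
```

```bash
python3 - <<'E'
from h import *
from plant import *
w=get_image("wrist");cv2.imwrite("pics/w9.png",w["frame"][:,:,::-1])
h=cv2.cvtColor(w["frame"],cv2.COLOR_RGB2HSV);m=cv2.inRange(h,(3,90,60),(20,255,255))
m=cv2.morphologyEx(m,cv2.MORPH_CLOSE,np.ones((9,9)));c=max(cv2.findContours(m,0,cv2.CHAIN_APPROX_NONE)[0],key=cv2.contourArea)
print("board",rect(w,c,.012),c[:,0].min(0),c[:,0].max(0))
k=np.zeros_like(m);cv2.fillPoly(k,[c],255);k=cv2.erode(k,np.ones((25,25)))
m=cv2.inRange(h,(0,0,120),(180,80,255))&k;p=cv2.findNonZero(m);print(len(p));hull=cv2.convexHull(p);print("outline",rect(w,hull,.012))
move([.5985,-.2855,.11],-79.7)
E
```

```text
board [ 559.6 -296.   564.5 -291.3  114.2  108.7  -79.9] [260   0] [433 170]Traceback (most recent call last):
  File "<stdin>", line 8, in <module>
TypeError: object of type 'NoneType' has no len()
```

View pics/w9.png

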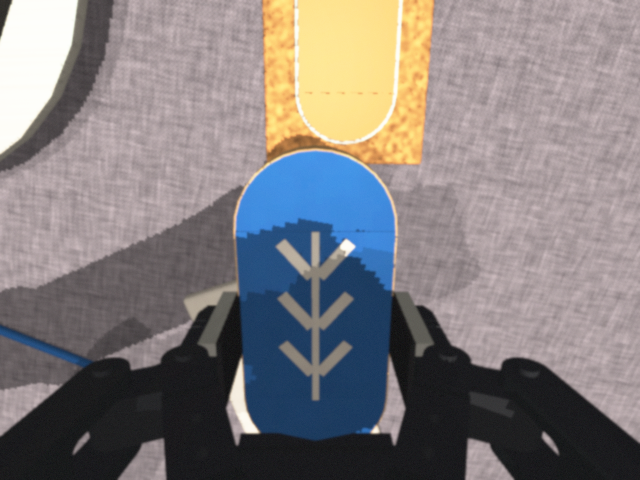

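```bash
python3 - <<'E'
from h import *
from plant import *
w=get_image("wrist")
a=np.radians(10.3);X=np.array([np.cos(a),np.sin(a)]);Y=np.array([-X[1],X[0]])
f=lambda p:[round(float(v),1) for v in ((lambda q:((q@X),(q@Y)))(1000*(cast(w,p,.012)[:2]-[.5985,-.2855])))]
for p in((421,164),(433,5),(264,5),(298,20),(402,20),(296,90),(398,90),(347,143)):print(p,f(p))
move([.5985,-.2855,.11],-79.7)
E
```

```text
(421, 164) [-88.3, -55.8]
(433, 5) [12.8, -55.6]
(264, 5) [12.3, 52.1]
(298, 20) [3.8, 30.6]
(402, 20) [4.0, -36.4]
(296, 90) [-38.9, 32.3]
(398, 90) [-38.7, -36.4]
(347, 143) [-73.8, -3.0]
t 29.7 pos [ 0.473  -0.2876  0.1644] w 0.0524 F [-0.2 -0.2 -0.2] q5,q7 [-0.52 -0.4 ]
yaw -79.6 slide [ 5.42 12.39  2.07] turn [0.14 0.02 0.06] after-turn axes y: [0.9839 0.1788 0.    ] z: [ 0.1788 -0.9839  0.    ]
```

Call:
{"op": "arm_command", "data": {"slide": [[1,4.2,0.7],[3,8.4,1.4],[6,12.2,2.2],[9,12.2,2.2],[11.4,12.2,2.2]], "turn": [[0,0,0],[0.1,0,0],[0.1,0,0],[0.1,0,0],[0.1,0,0]], "jaw": [4.5,4.5,4.5,4.5,4.5]}}

```text
t: 30.2
eef_pos: [0.5962, -0.2867, 0.0483]
tool_rot: [0.542, 0.452, 0.544, -0.453]
force: [-0.1, 0.8, -0.9]
width: 0.0526
```

Call:
{"op": "arm_command", "data": {"slide": [[0,0,0],[0,0,0],[0,0,0],[0,0,0],[0,0,0]], "turn": [[0,0,0],[0,0,0],[0,0,0],[0,0,0],[0,0,0]], "jaw": [4.5,4.5,4.5,4.5,4.5]}}

```text
t: 30.7
eef_pos: [0.5967, -0.2871, 0.0497]
tool_rot: [0.543, 0.452, 0.543, -0.453]
force: [-0.6, -0.7, -1.6]
width: 0.0527
```

```bash
python3 - <<'E'
from h import *
from plant import *
w=get_image("wrist");cv2.imwrite("pics/w10.png",w["frame"][:,:,::-1])
held(w,observe(),"b",120,.011)
move([.597,-.287,.013],-79.7)
E
```

```text
held y -0.3 z 1.1 ang [-1.8  1.4] width 53.1
t 30.75 pos [ 0.5967 -0.2869  0.0494] w 0.0528 F [0.5 0.5 0.6] q5,q7 [-0.65 -0.42]
yaw -79.6 slide [3.64 0.04 0.01] turn [0.08 0.01 0.08] after-turn axes y: [0.9839 0.1788 0.    ] z: [ 0.1788 -0.9839  0.    ]
```

View pics/w10.png

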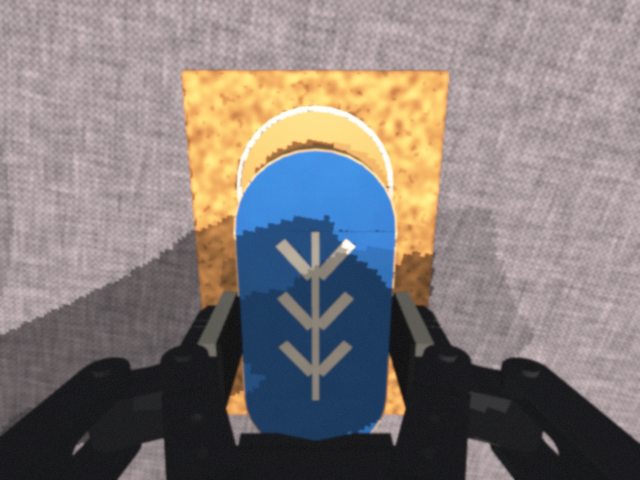

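```bash
python3 - <<'E'
from h import *
from plant import *
s=observe();r=rot(s["tool_rot"]);w=get_image("wrist")
for p in((182,71),(448,71),(200,280),(433,280),(196,220),(437,220),(230,414),(404,414),(314,106),(238,180),(392,180)):
    print(p,(r.inv().apply(cast(w,p,.012)-s["eef_pos"])*1000)[1:].round(1))
E
```

```text
(182, 71) [ 86.9 -53.2]
(448, 71) [86.8 54.8]
(200, 280) [ -5.3 -53.5]
(433, 280) [-5.4 56.3]
(196, 220) [ 24.1 -52.9]
(437, 220) [24.  55.7]
(230, 414) [-81.8 -44. ]
(404, 414) [-81.8  47.4]
(314, 106) [73.2  0.4]
(238, 180) [ 42.2 -32.9]
(392, 180) [42.2 34.5]
```

Far edge and sides of the board are symmetric about the layer (board px 182–448 at row 71, outline apex 314,106); only ~2.3 mm forward shift needed. Lower.

Call:
{"op": "arm_command", "data": {"slide": [[1,0.2,0],[2,0.2,0],[3,0.2,0],[3.4,0.2,0],[3.5,0.2,0]], "turn": [[0,0,0],[0,0,0],[0,0,0],[0,0,0],[0,0,0]], "jaw": [4.5,4.5,4.5,4.5,4.5]}}

```text
t: 31.3
eef_pos: [0.5979, -0.2861, 0.0131]
tool_rot: [0.542, 0.452, 0.544, -0.453]
force: [-0.1, -0.9, -0.4]
width: 0.0525
```

Call:
{"op": "arm_command", "data": {"slide": [[0.05,0,0],[0.1,0,0],[0.1,0,0],[0.1,0,0],[0.1,0,0]], "turn": [[0,0,0],[0,0,0],[0,0,0],[0,0,0],[0,0,0]], "jaw": [4.5,4.5,4.5,4.5,4.5]}}

```text
t: 31.8
eef_pos: [0.598, -0.2863, 0.013]
tool_rot: [0.542, 0.452, 0.544, -0.453]
force: [-0.5, 1.2, 5.6]
width: 0.0528
```

```bash
python3 - <<'E'
from h import *
move([.5991,-.2866,.013],-79.7)
E
```

```text
t 31.8 pos [ 0.598  -0.2863  0.013 ] w 0.0528 F [-0.5  1.2  5.6] q5,q7 [-0.68 -0.4 ]
yaw -79.6 slide [0.   0.11 0.05] turn [ 0.07 -0.08  0.14] after-turn axes y: [0.9839 0.1788 0.    ] z: [ 0.1788 -0.9839  0.    ]
```

Call:
{"op": "arm_command", "data": {"slide": [[0,0,0],[0,0,0],[0,0,0],[0,0,0],[0,0,0]], "turn": [[0,0,0],[0,0,0],[0,0,0],[0,0,0],[0,0,0]], "jaw": [5.5,6,6.5,6.6,6.6]}}

```text
t: 32.3
eef_pos: [0.598, -0.2863, 0.0129]
tool_rot: [0.542, 0.452, 0.544, -0.453]
force: [-0.4, -0.6, 0.5]
width: 0.0659
```

Call:
{"op": "arm_command", "data": {"slide": [[-2,0,0],[-5,0,0],[-9,0,0],[-13,-1,0],[-16,-4,0]], "turn": [[0,0,0],[0,0,0],[0,0,0],[0,0,0],[0,0,0]], "jaw": [6.6,6.6,6.6,6.6,6.6]}}

```text
t: 32.8
eef_pos: [0.5628, -0.2931, 0.1753]
tool_rot: [0.545, 0.452, 0.543, -0.451]
force: [0.7, -0.1, 0.9]
width: 0.066
```

Call:
{"op": "arm_command", "data": {"slide": [[0,-2,0],[0,-2,0],[0,-2,0],[0,-2,0],[0,-2,0]], "turn": [[0,0,0],[0,0,0],[0,0,0],[0,0,0],[0,0,0]], "jaw": [6.6,6.6,6.6,6.6,6.6]}}

```text
t: 33.3
eef_pos: [0.5442, -0.296, 0.1742]
tool_rot: [0.545, 0.451, 0.544, -0.451]
force: [0.5, 0.5, 0.1]
width: 0.0662
```

```bash
python3 - <<'E'
from h import *
from plant import *
w=get_image("wrist");cv2.imwrite("pics/w11.png",w["frame"][:,:,::-1]);t=get_image("top");np.savez("w11.npz",**w)
print("b",rect(w,blob(w,"b"),.024))
h=cv2.cvtColor(w["frame"],cv2.COLOR_RGB2HSV);m=cv2.inRange(h,(3,90,60),(20,255,255))|cv2.inRange(h,*HSV["b"])
m=cv2.morphologyEx(m,cv2.MORPH_CLOSE,np.ones((9,9)));c=max(cv2.findContours(m,0,cv2.CHAIN_APPROX_NONE)[0],key=cv2.contourArea);print("board",rect(w,c,.012))
c=blob(t,"c",(310,150,420,270));print("c top",c is not None and rect(t,c,.057))
move([.568,-.059,.17],-107.7)
E
```

```text
b [ 599.4 -286.9  599.3 -286.9  117.4   52.2   10.4]
board [ 598.8 -287.3  598.9 -287.3  168.6  110.1   10.1]
c top [566.5 -58.3 567.  -58.7 103.   46.7 -17. ]
t 33.4 pos [ 0.5438 -0.2963  0.1744] w 0.066 F [-0.1  0.2  0.3] q5,q7 [-0.52 -0.46]
yaw -79.3 slide [  0.43   6.79 -22.87] turn [28.42  0.04 -0.07] after-turn axes y: [ 0.9527 -0.304   0.    ] z: [-0.304  -0.9527  0.    ]
```

View pics/w11.png

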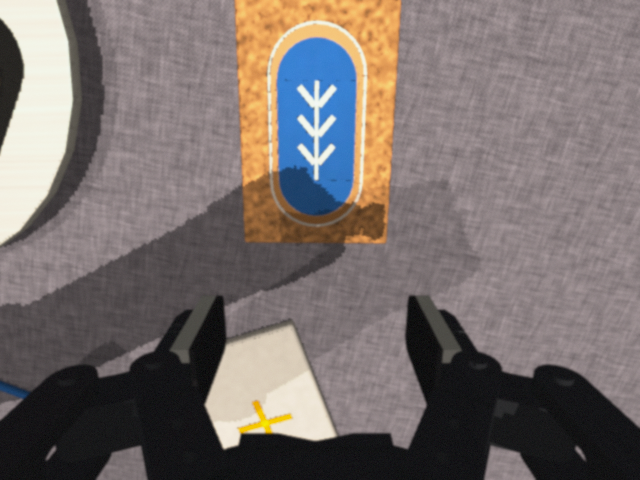

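b (px 316,127) lies centred in the outline: centre within 0.7 mm of the board's, angle 10.4° vs 10.1°. Now fetch c.

Call:
{"op": "arm_command", "data": {"slide": [[0,1.3,-4.4],[0,2.6,-8.8],[0,3.9,-13.2],[0.2,5.2,-17.6],[0.4,6.6,-22]], "turn": [[5.6,0,0],[11.2,0,0],[17,0,0],[22.6,0,0],[28.4,0,0]], "jaw": [6.6,6.4,6.2,6,6]}}

```text
t: 33.9
eef_pos: [0.568, -0.0659, 0.17]
tool_rot: [0.417, 0.572, 0.416, -0.572]
force: [0.1, -0.1, 0.1]
width: 0.0599
```

Call:
{"op": "arm_command", "data": {"slide": [[0,-0.2,-1],[0,-0.2,-1],[0,-0.2,-1],[0,-0.2,-1],[0,-0.2,-1]], "turn": [[0,0,0],[0,0,0],[0,0,0],[0,0,0],[0,0,0]], "jaw": [6,6,6,6,6]}}

```text
t: 34.4
eef_pos: [0.569, -0.0582, 0.1704]
tool_rot: [0.416, 0.573, 0.414, -0.572]
force: [0.1, 0.3, 0.1]
width: 0.0602
```

```bash
python3 - <<'E'
from h import *
from plant import *
w=get_image("wrist")
b=rect(w,blob(w,"c"),.057);print(b);move([b[0]/1000,b[1]/1000,.045],b[6]+90)
E
```

```text
[566.8 -58.8 566.7 -59.  101.8  44.5 -17.4]
t 34.45 pos [ 0.569  -0.0579  0.1704] w 0.0599 F [-0.9  0.1 -0.9] q5,q7 [-0.66 -1.2 ]
yaw -108.1 slide [12.54 -0.21  0.15] turn [-0.69  0.04 -0.12] after-turn axes y: [ 0.9542 -0.299   0.    ] z: [-0.299  -0.9542  0.    ]
```

Call:
{"op": "arm_command", "data": {"slide": [[4,-0.2,0.15],[8,-0.2,0.15],[11,-0.2,0.15],[12.4,-0.2,0.15],[12.45,-0.2,0.15]], "turn": [[-0.7,0,-0.1],[-0.7,0,-0.1],[-0.7,0,-0.1],[-0.7,0,-0.1],[-0.7,0,-0.1]], "jaw": [6,6,6,6,6]}}

```text
t: 34.95
eef_pos: [0.5658, -0.0596, 0.0446]
tool_rot: [-0.418, -0.569, -0.419, 0.571]
force: [0.0, -0.1, 1.4]
width: 0.0602
```

Call:
{"op": "arm_command", "data": {"slide": [[0,0,0],[0,0,0],[0,0,0],[0,0,0],[0,0,0]], "turn": [[0,0,0],[0,0,0],[0,0,0],[0,0,0],[0,0,0]], "jaw": [5,4.4,3.8,3.8,3.8], "force": 40}}

```text
t: 35.45
eef_pos: [0.5668, -0.06, 0.0459]
tool_rot: [-0.418, -0.57, -0.418, 0.57]
force: [-0.6, -0.1, 6.9]
width: 0.0448
```

Call:
{"op": "arm_command", "data": {"slide": [[-2,0,0],[-5,0,0],[-9,0,0],[-13,0,0],[-17,0,0]], "turn": [[0,0,0],[0,0,0],[0,0,0],[0,0,0],[0,0,0]], "jaw": [3.8,3.8,3.8,3.8,3.8]}}

```text
t: 35.95
eef_pos: [0.5663, -0.0595, 0.2175]
tool_rot: [-0.418, -0.57, -0.418, 0.57]
force: [0.2, -0.6, 0.2]
width: 0.0446
```

Call:
{"op": "arm_command", "data": {"slide": [[0,0,0],[0,0,0],[0,0,0],[0,0,0],[0,0,0]], "turn": [[0,0,0],[0,0,0],[0,0,0],[0,0,0],[0,0,0]], "jaw": [3.8,3.8,3.8,3.8,3.8]}}

```text
t: 36.45
eef_pos: [0.5655, -0.0593, 0.2162]
tool_rot: [-0.418, -0.569, -0.419, 0.571]
force: [0.5, 0.1, -0.7]
width: 0.0445
```

```bash
python3 - <<'E'
from h import *
from plant import *
held(get_image("wrist"),observe(),"c",104,.011)
move([.4,-.15,.22],-79.7)
E
```

```text
held y -1.5 z 0.9 ang [-1.6  1.5] width 44.9
t 36.5 pos [ 0.5657 -0.0594  0.2164] w 0.0447 F [ 0.1  1.1 -1. ] q5,q7 [-0.59 -1.25]
yaw -107.5 slide [ -0.3  -13.08  13.62] turn [-27.79   0.06   0.15] after-turn axes y: [0.9839 0.1788 0.    ] z: [ 0.1788 -0.9839  0.    ]
```

Call:
{"op": "arm_command", "data": {"slide": [[0,-2.6,2.7],[0,-5.2,5.4],[0,-7.8,8.1],[0,-10.4,10.8],[0,-13,13.6]], "turn": [[-5.6,0,0],[-11.2,0,0],[-16.8,0,0],[-22.4,0,0],[-27.8,0,0.1]], "jaw": [3.8,3.8,3.8,3.8,3.8]}}

```text
t: 37.0
eef_pos: [0.3994, -0.1507, 0.2167]
tool_rot: [0.544, 0.451, 0.544, -0.453]
force: [0.3, -0.5, -0.0]
width: 0.0445
```

```bash
python3 - <<'E'
from h import *
move([.341,-.2885,.165],-79.7)
E
```

```text
t 37.0 pos [ 0.3994 -0.1507  0.2167] w 0.0445 F [ 0.3 -0.5 -0. ] q5,q7 [-0.39 -0.68]
yaw -79.5 slide [ 5.2  -8.25 12.47] turn [0.24 0.06 0.09] after-turn axes y: [0.9839 0.1788 0.    ] z: [ 0.1788 -0.9839  0.    ]
```

Call:
{"op": "arm_command", "data": {"slide": [[1,-2,3],[2,-4,6],[3.2,-6,9],[4.4,-8,12],[5.2,-8.2,12.4]], "turn": [[0.2,0,0],[0.2,0,0],[0.2,0,0],[0.2,0,0],[0.2,0,0]], "jaw": [3.8,3.8,3.8,3.8,3.8]}}

```text
t: 37.5
eef_pos: [0.3391, -0.2923, 0.1647]
tool_rot: [0.542, 0.453, 0.541, -0.457]
force: [0.2, 1.0, -0.7]
width: 0.0447
```

Call:
{"op": "arm_command", "data": {"slide": [[0,0.2,0],[0,0.2,0],[0,0.2,0],[0,0.2,0],[0,0.2,0]], "turn": [[0,0,0],[0,0,0],[0,0,0],[0,0,0],[0,0,0]], "jaw": [3.8,3.8,3.8,3.8,3.8]}}

```text
t: 38.0
eef_pos: [0.3417, -0.2911, 0.1649]
tool_rot: [0.542, 0.453, 0.541, -0.456]
force: [0.6, -0.3, -0.3]
width: 0.0446
```

```bash
python3 - <<'E'
from h import *
from plant import *
held(get_image("wrist"),observe(),"c",104,.011)
move([.341,-.2885,.165],-79.7)
E
```

```text
held y -1.6 z 0.8 ang [-2.4  1.6] width 45.3
t 38.05 pos [ 0.3416 -0.2913  0.1649] w 0.0448 F [-0.1  0.  -0.8] q5,q7 [-0.52 -0.22]
yaw -80.0 slide [-0.02 -0.01 -0.28] turn [-0.32  0.24  0.12] after-turn axes y: [0.9839 0.1788 0.    ] z: [ 0.1788 -0.9839  0.    ]
```

Call:
{"op": "arm_command", "data": {"slide": [[0,0,-0.3],[0,0,-0.3],[0,0,-0.3],[0,0,-0.3],[0,0,-0.3]], "turn": [[-0.3,0.2,0.1],[-0.3,0.2,0.1],[-0.3,0.2,0.1],[-0.3,0.2,0.1],[-0.3,0.2,0.1]], "jaw": [3.8,3.8,3.8,3.8,3.8]}}

```text
t: 38.55
eef_pos: [0.3411, -0.2884, 0.1648]
tool_rot: [0.543, 0.453, 0.543, -0.454]
force: [-0.6, -0.5, -0.0]
width: 0.0447
```

Call:
{"op": "arm_command", "data": {"slide": [[0,0,0],[0,0,0],[0,0,0],[0,0,0],[0,0,0]], "turn": [[0,0,0],[0,0,0],[0,0,0],[0,0,0],[0,0,0]], "jaw": [3.8,3.8,3.8,3.8,3.8]}}

```text
t: 39.05
eef_pos: [0.3411, -0.2884, 0.1649]
tool_rot: [0.543, 0.453, 0.543, -0.454]
force: [1.0, 0.3, -0.0]
width: 0.0453
```

Call:
{"op": "arm_command", "data": {"slide": [[0,0,0],[0,0,0],[0,0,0],[0,0,0],[0,0,0]], "turn": [[0,0,0],[0,0,0],[0,0,0],[0,0,0],[0,0,0]], "jaw": [3.8,3.8,3.8,3.8,3.8]}}

```text
t: 39.55
eef_pos: [0.3411, -0.2884, 0.1648]
tool_rot: [0.543, 0.453, 0.543, -0.454]
force: [0.5, -0.1, -0.0]
width: 0.0448
```

Call:
{"op": "arm_command", "data": {"slide": [[0,0,0],[0,0,0],[0,0,0],[0,0,0],[0,0,0]], "turn": [[0,0,0],[0,0,0],[0,0,0],[0,0,0],[0,0,0]], "jaw": [3.8,3.8,3.8,3.8,3.8]}}

```text
t: 40.05
eef_pos: [0.3411, -0.2884, 0.1648]
tool_rot: [0.543, 0.453, 0.543, -0.454]
force: [0.6, 0.5, -0.9]
width: 0.0447
```

Call:
{"op": "arm_command", "data": {"slide": [[0,0,0],[0,0,0],[0,0,0],[0,0,0],[0,0,0]], "turn": [[0,0,0],[0,0,0],[0,0,0],[0,0,0],[0,0,0]], "jaw": [3.8,3.8,3.8,3.8,3.8]}}

```text
t: 40.55
eef_pos: [0.3411, -0.2884, 0.1649]
tool_rot: [0.543, 0.453, 0.543, -0.454]
force: [0.7, 1.3, 0.3]
width: 0.0446
```

Call:
{"op": "arm_command", "data": {"slide": [[0,0,0],[0,0,0],[0,0,0],[0,0,0],[0,0,0]], "turn": [[0,0,0],[0,0,0],[0,0,0],[0,0,0],[0,0,0]], "jaw": [3.8,3.8,3.8,3.8,3.8]}}

```text
t: 41.05
eef_pos: [0.3411, -0.2884, 0.1648]
tool_rot: [0.543, 0.453, 0.543, -0.454]
force: [-0.4, -0.4, -0.1]
width: 0.0447
```

```bash
python3 - <<'E'
from h import *
move([.341,-.2885,.165],-79.7)
move([.5995,-.286,.165],-79.7)
E
```

```text
t 41.05 pos [ 0.3411 -0.2884  0.1648] w 0.0447 F [-0.4 -0.4 -0.1] q5,q7 [-0.52 -0.22]
yaw -79.7 slide [-0.02 -0.01  0.01] turn [-0.03  0.05  0.02] after-turn axes y: [0.9839 0.1788 0.    ] z: [ 0.1788 -0.9839  0.    ]
t 41.05 pos [ 0.3411 -0.2884  0.1648] w 0.0447 F [-0.4 -0.4 -0.1] q5,q7 [-0.52 -0.22]
yaw -79.7 slide [-2.000e-02  2.547e+01  4.370e+00] turn [-0.03  0.05  0.02] after-turn axes y: [0.9839 0.1788 0.    ] z: [ 0.1788 -0.9839  0.    ]
```

Call:
{"op": "arm_command", "data": {"slide": [[0,5,0.9],[0,10,1.7],[0,15,2.6],[0,20,3.5],[0,24.5,4.2]], "turn": [[0,0,0],[0,0,0],[0,0,0],[0,0,0],[0,0,0]], "jaw": [3.8,3.8,3.8,3.8,3.8]}}

```text
t: 41.55
eef_pos: [0.5918, -0.2856, 0.1646]
tool_rot: [0.543, 0.453, 0.543, -0.453]
force: [-0.4, -0.5, -0.8]
width: 0.0444
```

```bash
python3 - <<'E'
from h import *
move([.5995,-.286,.06],-79.7)
E
```

```text
t 41.55 pos [ 0.5918 -0.2856  0.1646] w 0.0444 F [-0.4 -0.5 -0.8] q5,q7 [-0.56 -0.49]
yaw -79.7 slide [10.46  0.76  0.17] turn [0.   0.05 0.03] after-turn axes y: [0.9839 0.1788 0.    ] z: [ 0.1788 -0.9839  0.    ]
```

Call:
{"op": "arm_command", "data": {"slide": [[3,0.3,0.1],[6,0.6,0.2],[9,0.8,0.2],[10.5,0.8,0.2],[10.5,0.8,0.2]], "turn": [[0,0,0],[0,0,0],[0,0,0],[0,0,0],[0,0,0]], "jaw": [3.8,3.8,3.8,3.8,3.8]}}

```text
t: 42.05
eef_pos: [0.5983, -0.2851, 0.0572]
tool_rot: [0.541, 0.452, 0.544, -0.454]
force: [-0.2, -0.4, 0.5]
width: 0.0447
```

Call:
{"op": "arm_command", "data": {"slide": [[0,0,0],[0,0,0],[0,0,0],[0,0,0],[0,0,0]], "turn": [[0,0,0],[0,0,0],[0,0,0],[0,0,0],[0,0,0]], "jaw": [3.8,3.8,3.8,3.8,3.8]}}

```text
t: 42.55
eef_pos: [0.5987, -0.2852, 0.058]
tool_rot: [0.542, 0.453, 0.544, -0.454]
force: [-0.8, -0.7, -0.3]
width: 0.0449
```

```bash
python3 - <<'E'
from h import *
from plant import *
w=get_image("wrist");cv2.imwrite("pics/w12.png",w["frame"][:,:,::-1])
s=observe();r=rot(s["tool_rot"]);held(w,s,"c",104,.011)
c=blob(w,"b");P=np.array([r.inv().apply(cast(w,p,.024)-s["eef_pos"])[1:]*1000 for p in c[:,0]]);print("b far end y",P[:,0].max(),"-> centre",P[:,0].max()-60, "z ext",P[P[:,0]>20][:,1].min(),P[P[:,0]>20][:,1].max())
move([.5995,-.286,.025],-79.7)
E
```

```text
held y -1.7 z 1.0 ang [-2.4  1.9] width 45.4
b far end y 59.330541085135714 -> centre -0.6694589148642862 z ext -24.058801501278175 28.04104411642844
t 42.6 pos [ 0.5986 -0.2852  0.0578] w 0.0451 F [-0.8 -0.3 -0.4] q5,q7 [-0.67 -0.41]
yaw -79.7 slide [3.28 0.08 0.1 ] turn [ 0.01 -0.1   0.21] after-turn axes y: [0.9839 0.1788 0.    ] z: [ 0.1788 -0.9839  0.    ]
```

Call:
{"op": "arm_command", "data": {"slide": [[1,0.1,0.1],[2,0.1,0.1],[2.8,0.1,0.1],[3.1,0.1,0.1],[3.2,0.1,0.1]], "turn": [[0,0,0.2],[0,0,0.2],[0,0,0.2],[0,0,0.2],[0,0,0.2]], "jaw": [3.8,3.8,3.8,3.8,3.8]}}

```text
t: 43.1
eef_pos: [0.599, -0.2856, 0.0251]
tool_rot: [0.542, 0.453, 0.544, -0.453]
force: [-0.9, 1.5, 3.6]
width: 0.045
```

```bash
python3 - <<'E'
from h import *
move([.5995,-.286,.025],-79.7)
E
```

```text
t 43.1 pos [ 0.599  -0.2856  0.0251] w 0.045 F [-0.9  1.5  3.6] q5,q7 [-0.71 -0.38]
yaw -79.7 slide [0.01 0.04 0.05] turn [ 0.01 -0.19  0.08] after-turn axes y: [0.9839 0.1788 0.    ] z: [ 0.1788 -0.9839  0.    ]
```

Contact (3.6 N). Release, rise, and check.

Call:
{"op": "arm_command", "data": {"slide": [[0,0,0],[0,0,0],[0,0,0],[0,0,0],[0,0,0]], "turn": [[0,0,0],[0,0,0],[0,0,0],[0,0,0],[0,0,0]], "jaw": [4.7,5.2,5.8,6,6]}}

```text
t: 43.6
eef_pos: [0.5992, -0.2857, 0.0252]
tool_rot: [0.542, 0.453, 0.544, -0.453]
force: [0.6, -0.2, 0.3]
width: 0.06
```

Call:
{"op": "arm_command", "data": {"slide": [[-2,0,0],[-5,0,0],[-9,0,0],[-13,-1,0],[-16,-4,0]], "turn": [[0,0,0],[0,0,0],[0,0,0],[0,0,0],[0,0,0]], "jaw": [6,6,6,6,6]}}

```text
t: 44.1
eef_pos: [0.5638, -0.2927, 0.1877]
tool_rot: [0.545, 0.453, 0.543, -0.451]
force: [-0.1, 0.2, 0.6]
width: 0.06
```

Call:
{"op": "arm_command", "data": {"slide": [[0,-2,0],[0,-2,0],[0,-2,0],[0,-2,0],[0,-2,0]], "turn": [[0,0,0],[0,0,0],[0,0,0],[0,0,0],[0,0,0]], "jaw": [6,6,6,6,6]}}

```text
t: 44.6
eef_pos: [0.5452, -0.2955, 0.1866]
tool_rot: [0.545, 0.452, 0.544, -0.45]
force: [-0.2, 0.8, -0.2]
width: 0.0603
```

```bash
python3 - <<'E'
from h import *
from plant import *
w=get_image("wrist");t=get_image("scene")
cv2.imwrite("pics/w13.png",np.hstack([cv2.resize(w["frame"],(400,300)),t["frame"][140:440,60:460]])[:,:,::-1])
h=cv2.cvtColor(w["frame"],cv2.COLOR_RGB2HSV);c=blob(w,"c");print("c",rect(w,c,.036))
m=cv2.inRange(h,(3,90,60),(20,255,255))|cv2.inRange(h,*HSV["b"])|cv2.inRange(h,*HSV["c"])
m=cv2.morphologyEx(m,cv2.MORPH_CLOSE,np.ones((9,9)));c=max(cv2.findContours(m,0,cv2.CHAIN_APPROX_NONE)[0],key=cv2.contourArea);print("board",rect(w,c,.012))
m=cv2.inRange(h,*HSV["b"])|cv2.inRange(h,*HSV["c"]);m=cv2.morphologyEx(m,cv2.MORPH_CLOSE,np.ones((9,9)));c=max(cv2.findContours(m,0,cv2.CHAIN_APPROX_NONE)[0],key=cv2.contourArea);print("b+c",rect(w,c,.024))
move([.52,-.12,.25])
E
```

```text
c [ 598.7 -286.5  598.8 -286.6  102.    45.2   10.7]
board [ 600.1 -286.8  600.5 -286.9  172.3  110.1   10.1]
b+c [ 599.4 -286.9  599.5 -286.9  117.    52.    10.4]
t 44.7 pos [ 0.5448 -0.2959  0.1869] w 0.0598 F [-0.   0.1 -0. ] q5,q7 [-0.53 -0.44]
yaw -79.3 slide [ -6.3    0.83 -17.75] turn [-0.   -0.03 -0.15] after-turn axes y: [0.9828 0.1849 0.    ] z: [ 0.1849 -0.9828  0.    ]
```

View pics/w13.png

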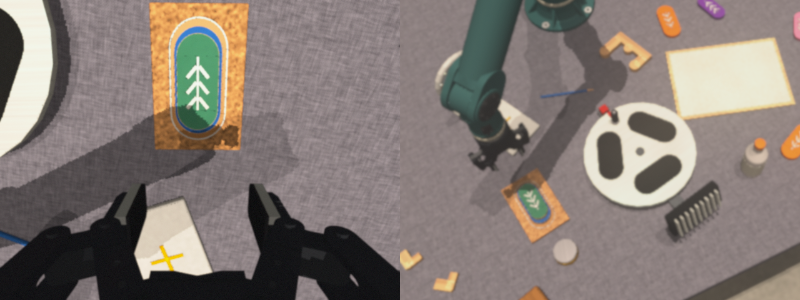

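Stack good: c (px 199,95) centred on b inside the outline (c–b 0.8 mm, 0.3°). Last check: the wheel angle against the first pictures, and the tin and bottle.

```bash
python3 - <<'E'
from h import *
from plant import *
t=get_image("top");s=get_image("scene");T=dict(np.load("top0.npz"));S=dict(np.load("scene0.npz"))
print("pads0",[list(r[[0,1,6]]) for _,r in pads(T,.045)]);print("pads now",[list(r[[0,1,6]]) for _,r in pads(t,.045)])
g=lambda d:cv2.cvtColor(d["frame"],cv2.COLOR_RGB2GRAY)
def shift(a,b,x0,y0,x1,y1,n):
    r=cv2.matchTemplate(g(b)[y0-8:y1+8,x0-8:x1+8],g(a)[y0:y1,x0:x1],cv2.TM_CCOEFF_NORMED);_,v,_,l=cv2.minMaxLoc(r);print(n,"shift px",l[0]-8,l[1]-8,"score",round(v,3))
shift(S,s,266,244,282,266,"knob scene");shift(T,t,360,240,378,258,"knob top");shift(T,t,438,143,466,172,"tin");shift(T,t,250,132,278,172,"glue")
E
```

```text
pads0 [[np.float64(538.7), np.float64(75.6), np.float64(43.0)], [np.float64(568.5), np.float64(-59.4), np.float64(-18.3)], [np.float64(670.7), np.float64(34.0), np.float64(-77.7)]]
pads now [[np.float64(539.1), np.float64(76.0), np.float64(42.8)], [np.float64(568.1), np.float64(-59.4), np.float64(-18.3)], [np.float64(670.9), np.float64(33.7), np.float64(-77.8)]]
knob scene shift px 0 0 score 0.996
knob top shift px 0 0 score 0.988
tin shift px 0 0 score 0.994
glue shift px 0 0 score 0.992
```

Everything is in place and the gripper is clear. Handing in.

```bash
python3 -c "
from plant import *
print(sign_off())"
```

```text
the job is handed in; nothing more can be done
None
```

The job is handed in at about 45 s on the robot's clock. One thing is uncertain: I cannot show that the blue layer was on its pad for the whole turn.

- **Layers:** only b (blue) and c (green) were present. I laid both lacquered side up on pads 1 and 2, and a picture confirmed both inside their pads before the turn.
- **Turn:** I turned the table one full turn counter-clockwise by the knob. Afterwards the pad angles were within 0.2° of the start, and the knob showed no pixel shift from the start in either camera.
- **The knock:** the picture after the turn showed b pushed about 4 cm outward off its pad. I took no picture between gripping and releasing the knob, so I cannot say whether this happened before, during or after the turn. I did not turn the table again, and picked b up from where it lay.
- **Inspection:** b then c were held level at the viewing point for 2.5 s each. The gripper was about 1 mm or less from its target there. c sat 1.6 mm off the gripper's centre, and the target allowed for 1 mm of that.
- **Stack:** b lies on the cork and c on b, inside the outline. Both centres are within about 1.5 mm of the board's centre and within 0.6° of its axis.
- **Rest of the bench:** the wax tin and glue bottle had not shifted, and nothing looked disturbed in the last scene picture. The gripper was clear of everything.

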